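# Pack and book out the sealing machine's spares case

## Robot

A 6-joint arm with a two-finger parallel gripper is mounted at the origin on a cart in front of the work surface, level with it; the furniture and walls round the work are solid. World frame = base frame: x ahead of the robot, y to its left, z up, the work surface at z = 0. Lengths are in m, angles in rad, forces in N, time in s.
With the tool pointing down it reaches from about 0.25 to 0.85 m from the base axis. Payload 12.5 kg.
Tool frame: the origin (TCP) lies on the centre line of the jaws, within the pads' length; the fingertips stand 17 mm ahead of it and the grasp point (between the pads) lies 2 mm behind it; z points along the fingers, y is the line along which they close (so a half turn about z gives the same grasp; the last joint's range is limited). The gripper opens to 93 mm and grips with 3 to 60 N. Pads are 15 mm wide; open, the fingers measure 128 mm over their backs; the gripper's body (75 mm by 188 mm) begins 65 mm behind the grasp point.
Start: joints at [-1.381, 0.351, 1.652, -0, 1.139, -0.085], TCP at [0.149, -0.529, 0.236] pointing down, gripper open.
Joint ranges: [-2.75, 2.75], [-0.79, 2.1], [0.01, 2.65], [-1.57, 4.71], [0.07, 3.14], [-2.87, 2.87]. Speed limits (rad/s): [2.22, 2.22, 2.79, 3.14, 3.14, 3.14].

## Interface

Orientations are given as a unit quaternion [x, y, z, w].
In Python, from plant import bot gives the robot as it stands.
- The arm moves only by the tool drive_tool, never from a script. Its argument "motion" is text: rows parted by semicolons, each of 7 numbers parted by spaces: the turn, a rotation vector about the tool's x, y, z in degrees, then the shift along the tool's x, y, z in m, then the closure, from 0 (fully open) to 1 (shut). In form: wx wy wz dx dy dz grip; .... A call has 1 to 12 rows; each row shifts and turns the commanded pose from where the row before left it, along the tool's axes as they then stand; what a row does not reach is not made up. A row lasts 1/10 s, in which the tool goes at most 50 mm and 8.59 degrees, less where a joint would pass 70% of its speed; a pose out of reach is approached as far as the arm can. A call with a gripper value outside its range is refused whole. The fingers move at their own pace and stop on an object; "newtons" is the grip in N (left out, the last holds). Time passes only in rows, so rows that do not move let the fingers close. It gives the time, the measured TCP pose, the force, the opening and the grip force at its end, in the units of the state.
- bot.read_state(): the state, without advancing time (a new reading comes with each control period).
- bot.get_image(name): name is "scene" or "top"; returns a dict with "frame" (480x640x3 uint8, red, green, blue), "fx", "fy", "cx", "cy" (pixels), "k1" (the pictures are not rectified: a ray, as slopes to the right and down, at radius r is drawn at 1 + k1 r^2 times it, then the intrinsics apply), "R" (3x3) and "t" (3): a world point X has camera coordinates R X + t. Camera axes: x right, y down, z forward; pixel columns grow to the right and rows downward; lengths in m; the calibration is good to about 2 mm. A picture is of the moment at which its call begins. There is no depth.
- bot.sign_off(): hands the job in; it is judged then, once.
Trained networks look in the newest picture that a camera, given by its name, has taken for a name from the list of things; names that differ only in an ending like _2 or _b are one class to them, and where a whole thing is asked for, a point or a joint stands for the part that bears it (a point fixed in the world has none). Each returns a list of dicts, best first, with "score" (0 to 1); they miss things now and then, are a little off and sometimes report something else, mostly with a low value. They report only what shows in the picture. A call takes as long as a camera call.
- bot.recognise(camera, target): "rect" ([centre column, centre row, width, height] in pixels, round what is visible of it).
The state is a dict: "clock": time; "joint_positions": joint angles; "joint_vel": joint speeds; "tau": joint torques, N m; "tcp_pos": TCP position; "eef_rot": TCP orientation; "force": force on the tool from outside, world axes, zero at the start; "ft_torque": the same for the moment, N m; "width": finger opening in m; "gripper_force": force on a finger pad.
Only numpy, scipy, OpenCV 4.12 (cv2) and the standard library are available. Lean on these libraries where they do the work, as an engineer would, in place of code of your own. Each camera call takes 0.05 s, during which the arm holds its last target. There are 200 camera calls.

## Task

Pack every spare part lying on the worktop (temperature controller, film sensor, solenoid coil, red valve handle; only some are there) into the blue case, low enough for its lid to shut over them. Then take the yellow hand scanner and aim its window square-on at the barcode card, about 8 cm from it, keep it steady for a good second, and put the scanner back upright on its rubber pad. Then break the locked lid stay by pushing its red knuckle pin down and towards the hinge, and only after that lower the lid gently until it is fully shut, without forcing or slamming it; leave the cup and the tapes standing round about alone.

Things in the scene. Friction and masses are not known exactly. Their poses are not given: they have to be found in the camera images.
- case: open blue case, fixed to the worktop, 220 (its x) x 320 (its y) x 115 mm high; origin: centre of its underside; x points from its front to its hinged rear side, y to its left side (where the stay is), z up. Walls 8 mm thick, rim at z = 115 mm; the inside measures 204 x 304 mm with flat grey foam whose top is at z = 55 mm (the lid shuts only over parts that stay below the rim)
- case_floor (a point): centre of the top of the foam inside the case
- lid_hinge (a point): middle of the lid's hinge line, at the case's x = +110 mm, y = 0, z = 115 mm; the line runs along the case's y
- lid (a joint): lid angle: 0 standing open and locked by the stay, 1.52 shut (rad; it grows as the lid closes). The lid is a flat blue plate 8 mm thick, 0.35 kg, reaching 224 mm from the hinge line and 324 mm wide; open, it stands within 3 degrees of upright on the rear rim, its inside facing the front. Stiff friction hinges (about 0.5 N m) hold it wherever it is left once the stay is broken; about 3 to 6 N on its outer side near the edge closes it
- lid_edge (a point): middle of the lid's free edge, on its outer (top when shut) face, 220 mm from the hinge line
- stay_pin (a point): centre of the red knuckle pin of the lid stay: round, 20 mm across, 30 mm long, lying along the case's y and standing out on the left outside of the case at the knuckle between the stay's two steel links. Pushing it down and towards the hinge (some 3 to 8 N) breaks the stay; friction then holds it where it is left, and as it folds it draws the lid a little way shut
- stay_pivot (a point): pivot of the stay's lower link on the case's left outside, at case x = -75 mm, z = 105 mm. The lower link, 105 mm long, carries the red pin at its far end and swings about this point; locked, it rises from here towards the hinge at about 32 degrees above level. The upper link, also 105 mm, runs on from the pin to the lid; locked, the two are slightly past straight and block the lid
- knuckle (a joint): fold of the stay's knuckle: 0 locked on its stop (may creep up to 0.1), 0.12 straight, above 0.5 clearly broken, about 2.3 when the lid is shut (rad)
- scanner: yellow hand scanner with a black head; origin: centre of its underside, x towards the head, z up. Handle: box 36 mm wide (y), 34 mm high, from x = -75 to +50 mm, on a black foot plate 140 x 62 x 5 mm; the black head, 52 mm wide, rises at the front end to z = 80 mm, from x = 22 to 88 mm. 0.2 kg; grasp across the handle's width near x = -10 mm
- scan_window: scanner's window, centre at the scanner's x = 70, z = 32 mm; its z axis is the direction of the beam, 45 degrees down and ahead (scanner +x and -z)
- scan_spot (a point): the point 80 mm ahead of the window on the beam: bring it onto the barcode
- scanner_pad: flat black rubber pad, 170 x 90 x 3 mm, fixed to the worktop; origin at the centre of its underside, long side along its x
- card_stand: small fixed grey stand, 75 x 95 mm, 57 mm high, holding the barcode card on a face sloping at 45 degrees that looks to the stand's -x and up; origin: centre of its underside
- card: white barcode card, 58 x 85 mm, on the stand's slope; origin: its centre, 33 mm above the worktop; its z axis points out of the card (45 degrees up, towards the stand's -x)
- controller: black panel temperature controller, box 93 (x) x 48 (y) x 48 mm, 0.18 kg; origin: centre of its underside
- sensor: black film mark sensor, 30 (x) x 117 (y) x 26 mm; origin: centre of its underside; its body is 30 mm wide from y = -46 to +58 mm, 26 mm high up to y = 25 mm and 20 mm beyond
- coil: solenoid coil, 42 (x) x 52 (y) x 45 mm; origin: centre of its underside; black block 42 mm wide and 36 mm high from y = -4 to +26 mm, grey plug 28 mm wide and 27 mm high from y = -26 to -4 mm
- valve_handle: flat red valve handle, 26 (x) x 92 (y) x 14 mm; origin: centre of its underside
- tape_measure: yellow tape measure, 36 x 86 x 62 mm, bystander, to be left alone
- sample_cup_2: sealed sample cup, 68 mm across, 57 mm high, bystander, to be left alone
- tape_clear: roll of brown packing tape, 96 mm across, 48 mm high, bystander, to be left alone

How it is judged:
By the outcome, as a careful person would: the job done as asked, in the order asked, and still so for the second after the job is handed in, with the robot touching nothing.
Of controller, sensor, coil, valve_handle only 2 to 3 are there at a start; the rules pass over those that are not, and their reading is None.
At some moment in a run one of controller, sensor, coil, valve_handle, scanner may be knocked a few centimetres aside while the robot is not near it.
Once in a run the grip may slacken for a moment while it holds something.
It also fails if it takes over 210 s, if anything falls off the work surface, if the arm or the gripper's body presses on something with over 40 N, if the wrist force passes 120 N, or if a joint passes its speed limit or range.

## Working session

There is one attempt and no reset: what is moved stays moved. The work goes in short steps, Python scripts to look and compute and a tool call to move; the robot and the scene stay as the last step left them, time stands still between calls to the robot, and variables do not carry over. Pictures are saved under pics/ and viewed, at most 14 in all, crops included, and the job is handed in when it is done.

Besides the shell and the picture viewer there is one more tool, called after "Call:" as name(argument=value, ...), one argument or row to a line, values as JSON. drive_tool: Moves the arm, as the interface text tells. Its arguments: {"type":"object","properties":{"motion":{"type":"string"},"newtons":{"type":"number"}},"required":["motion"]}

```bash
mkdir -p pics; ls; cat > h.py <<'E'
import numpy as np, cv2
from plant import bot
from scipy.spatial.transform import Rotation as Ro
def cam(n):
    return bot.get_image(n)
def ray(c,u,v):
    xd=(u-c["cx"])/c["fx"]; yd=(v-c["cy"])/c["fy"]; x,y=xd,yd
    for _ in range(20):
        s=1+c["k1"]*(x*x+y*y); x,y=xd/s,yd/s
    R=np.array(c["R"]);t=np.array(c["t"])
    return -R.T@t, R.T@np.array([x,y,1.])
def onz(c,u,v,z):
    o,d=ray(c,u,v); return o+d*(z-o[2])/d[2]
def proj(c,X):
    p=np.array(c["R"])@np.array(X)+np.array(c["t"]); x,y=p[:2]/p[2]; s=1+c["k1"]*(x*x+y*y)
    return np.array([c["fx"]*x*s+c["cx"],c["fy"]*y*s+c["cy"]])
def save(c,n,crop=None,s=1):
    f=c["frame"][:,:,::-1]
    if crop: a,b,w,h=crop; f=f[b:b+h,a:a+w]
    cv2.imwrite("pics/"+n,cv2.resize(f,None,fx=s,fy=s,interpolation=cv2.INTER_CUBIC))
E
python3 - <<'E'
from h import *
for n in("scene","top"):
    c=cam(n); save(c,n+"0.png",s=1.25)
    print(n,c["fx"],c["k1"],"pos",-np.array(c["R"]).T@np.array(c["t"]),np.round(c["R"],2).tolist())
    for o in "case lid stay_pin scanner scanner_pad card_stand card controller sensor coil valve_handle".split():
        print(o,[(np.round(d["rect"]).tolist(),round(d["score"],2)) for d in bot.recognise(n,o)[:2]])
print(bot.read_state())
E
```

```text
pics
scene 501.5302979774674 -0.10787012079354986 pos [-0.38399042  0.86089874  0.95126683] [[-0.61, -0.8, -0.01], [-0.43, 0.33, -0.84], [0.67, -0.51, -0.54]]
case [([402.0, 211.0, 82.0, 145.0], 0.9)]
lid [([401.0, 180.0, 75.0, 83.0], 0.69)]
stay_pin [([383.0, 227.0, 42.0, 54.0], 0.69), ([247.0, 321.0, 20.0, 20.0], 0.67)]
scanner [([366.0, 294.0, 43.0, 47.0], 0.97)]
scanner_pad [([366.0, 309.0, 61.0, 37.0], 0.8), ([287.0, 303.0, 26.0, 30.0], 0.63)]
card_stand [([319.0, 276.0, 34.0, 28.0], 0.66), ([279.0, 349.0, 44.0, 40.0], 0.15)]
card [([321.0, 274.0, 26.0, 32.0], 0.7)]
controller []
sensor [([286.0, 302.0, 21.0, 31.0], 0.72), ([400.0, 180.0, 78.0, 80.0], 0.49)]
coil [([246.0, 322.0, 23.0, 22.0], 0.79)]
valve_handle [([320.0, 273.0, 29.0, 29.0], 0.52)]
top 620.129624625353 -0.1964371694928326 pos [0.34018837 0.14471381 2.08750738] [[-0.02, -1.0, 0.0], [-0.99, 0.02, -0.11], [0.11, -0.0, -0.99]]
case []
lid [([454.0, 210.0, 115.0, 14.0], 0.98)]
stay_pin [([389.0, 230.0, 18.0, 36.0], 0.57), ([446.0, 245.0, 130.0, 87.0], 0.28)]
scanner [([342.0, 277.0, 22.0, 54.0], 0.72), ([283.0, 240.0
[... 413 characters left out ...]
2)]
{'clock': 1.2, 'joint_positions': array([-1.38061589e+00,  3.50710556e-01,  1.65180897e+00,  1.84538939e-05,
        1.13904340e+00, -8.46115505e-02]), 'joint_vel': array([-0.00048485,  0.00176697, -0.00095968,  0.00084593,  0.00077346,
        0.00073936]), 'tau': array([-1.73509226e-03, -4.97258556e+01, -2.85491323e+01,  6.99182600e-02,
        2.20389903e-02, -2.22799963e-05]), 'tcp_pos': array([ 0.14926274, -0.52935497,  0.23562336]), 'eef_rot': array([9.90576538e-01, 1.36960291e-01, 9.15287100e-06, 1.44018828e-05]), 'force': array([ 0.77542982, -0.66154079,  0.26865519]), 'ft_torque': array([ 0.00946725,  0.01005024, -0.05239288]), 'gripper_force': 0.0, 'width': 0.09314232382701379}
```

```bash
python3 - <<'E'
from h import *
c=cam("top"); save(c,"top1.png",(200,170,340,170),2.35)
c=cam("scene"); save(c,"scene1.png",(200,130,260,260),2.3)
E
```

```text
(no output)
```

View pics/top1.png

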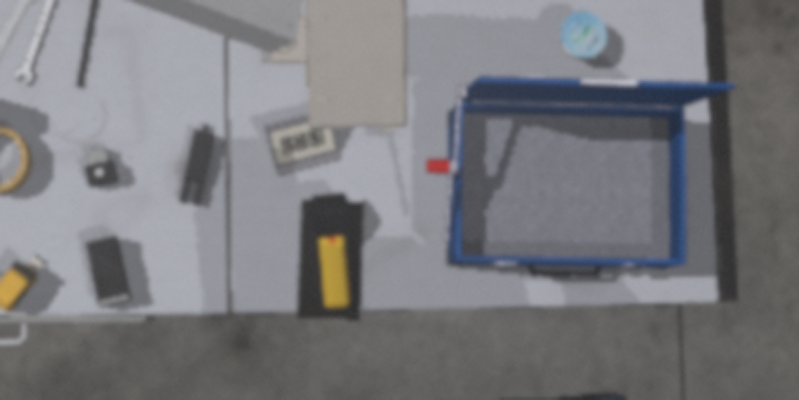

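View pics/scene1.png

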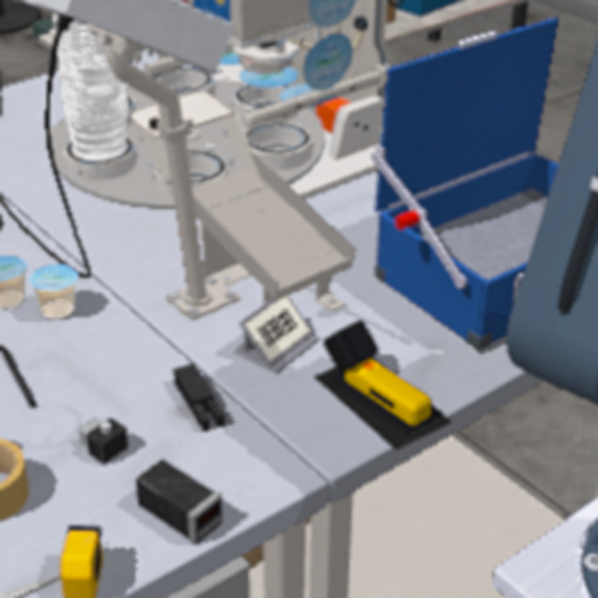

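Controller, sensor and coil are present and the valve handle is absent. The scanner lies on its pad (top crop 330,260), with the card just ahead of it (300,145). The case is at the right, with the stay pin at (438,166). I'll fit silhouettes next.

```bash
cat > fit.py <<'E'
from h import *
from scipy.optimize import minimize
def box(x0,x1,y0,y1,z0,z1): return np.array([[x,y,z] for x in(x0,x1) for y in(y0,y1) for z in(z0,z1)])/1e3
M=dict(controller=[box(-46.5,46.5,-24,24,0,48)],
 sensor=[box(-15,15,-46,25,0,26),box(-15,15,25,58,0,20)],
 coil=[box(-21,21,-4,26,0,36)],
 card=[np.array([[s*20.5,y,33+s*20.5] for s in(-1,1) for y in(-42.5,42.5)])/1e3],
 scanner=[box(-75,50,-18,18,5,39)],
 pad=[box(-85,85,-45,45,0,3),box(22,88,-26,26,0,80)],
 lidrim=[box(-110,110,-160,160,30,115)])
def place(P,p): c,s=np.cos(p[2]),np.sin(p[2]); return P@np.array([[c,s,0],[-s,c,0],[0,0,1]])+[p[0],p[1],p[3] if len(p)>3 else 0]
def fit(name,p0,views,z=0,tol=.03):
    """views: list of (cam dict, mask)"""
    def render(c,p):
        m=np.zeros((480*4,640*4),np.uint8)
        for P in M[name]:
            q=np.array([proj(c,X) for X in place(P,[*p,z])])
            cv2.fillPoly(m,[cv2.convexHull(((q+.5)*4*16).round().astype(np.int32))],255,shift=4)
        return cv2.resize(m,(640,480),interpolation=cv2.INTER_AREA)/255.
    def cost(p): return sum(np.abs(render(c,p)-m).sum()/max(m.sum(),1) for c,m in views)
    b=None
    for y in p0[2] if np.ndim(p0[2]) else [p0[2]]:
        s=np.array([p0[0],p0[1],y]); S=np.vstack([s,s+[tol,0,0],s+[0,tol,0],s+[0,0,.3]])
        r=minimize(cost,s,method="Nelder-Mead",options=dict(initial_simplex=S,xatol=2e-4,fatol=1e-4,maxiter=300))
        if b is None or r.fun<b.fun: b=r
    return b.x,b.fun
def roi(m,r,g=12):
    o=np.zeros(m.shape); u,v,w,h=r; a,b=int(max(u-w/2-g,0)),int(max(v-h/2-g,0)); e,f=int(u+w/2+g),int(v+h/2+g)
    o[b:f,a:e]=m[b:f,a:e]; return o
def dark(c,t=75): return (c["frame"].max(2)<t)*1.
def yellow(c): f=c["frame"].astype(int); return ((f[:,:,0]-f[:,:,2]>60)&(f[:,:,1]-f[:,:,2]>30))*1.
def dbg(c,items,n,crop,s):
    f=dict(c); f["frame"]=c["frame"].copy()
    k=4; im=cv2.resize(c["frame"],None,fx=k,fy=k,interpolation=cv2.INTER_CUBIC)
    for nm,p in items:
        for P in M[nm]:
            q=cv2.convexHull((np.array([proj(c,X)+.5 for X in place(P,p)])*k).astype(np.int32)); cv2.polylines(im,[q],True,(255,0,255),1)
    a,b,w,h=[v*k for v in crop]; cv2.imwrite("pics/"+n,cv2.resize(im[b:b+h,a:a+w,::-1],None,fx=s/k,fy=s/k,interpolation=cv2.INTER_AREA))
E
cat > f1.py <<'E'
from fit import *
t=cam("top"); s=cam("scene")
R={"controller":([247,287,21,26],(255,349,40,34)),"sensor":([286,240,15,32],(286,302,21,31)),"coil":([242,241,17,13],(246,321,20,20)),"scanner":([342,285,16,40],(369,300,40,34))}
yaws=np.arange(-1.5,1.7,.4)
it=[]
for n,(a,b) in R.items():
    f=yellow if n=="scanner" else dark
    p0=onz(t,a[0],a[1],.02)
    v=[(t,roi(f(t),a,4)),(s,roi(f(s),b,4))]
    x,c=fit(n,(p0[0],p0[1],yaws if n!="scanner" else [0.]),v)
    print(n,p0[:2].round(3),x.round(3),np.degrees(x[2]).round(1),round(c,2),[m.sum() for _,m in v]); it.append((n,x))
# card: bright
w=lambda c:(c["frame"].min(2)>190)*1.
p0=onz(t,329,230,.033); print("card p0",p0)
for nm,uv in dict(FLo=(449,263),FRo=(684,264),BRi=(682,115)).items():
    print(nm,onz(t,uv[0]/2.35+200,uv[1]/2.35+170,.115).round(3))
print("pin top",onz(t,438/2.35+200,166/2.35+170,.16).round(3))
for cam_,uv in (("t",(438/2.35+200,166/2.35+170)),("s",(407/2.3+200,220/2.3+130))):
    print(cam_,[v.round(4) for v in ray(t if cam_=="t" else s,*uv)])
dbg(t,it,"fit_t.png",(220,180,160,130),5)
dbg(s,it,"fit_s.png",(220,250,180,120),4.4)
np.save("p.npy",dict(it),allow_pickle=True)
E
python3 f1.py
```

```text
controller [0.415 0.381] [ 0.433  0.386 -0.19 ] -10.9 2.11 [np.float64(257.0), np.float64(418.0)]
sensor [0.57  0.249] [ 0.565  0.256 -1.838] -105.3 1.41 [np.float64(136.0), np.float64(309.0)]
coil [0.57  0.397] [0.571 0.388 0.982] 56.3 5.12 [np.float64(24.0), np.float64(198.0)]
scanner [0.416 0.064] [0.439 0.067 0.012] 0.7 0.7 [np.float64(311.0), np.float64(547.0)]
card p0 [0.60008664 0.10410162 0.033     ]
FLo [ 0.42  -0.089  0.115]
FRo [ 0.411 -0.415  0.115]
BRi [ 0.617 -0.422  0.115]
pin top [ 0.547 -0.073  0.16 ]
t [array([0.3402, 0.1447, 2.0875]), array([ 0.1068, -0.1121, -0.994 ])]
s [array([-0.384 ,  0.8609,  0.9513]), array([ 0.6107, -0.6111, -0.5185])]
```

```bash
python3 - <<'E'
import cv2,numpy as np
a=cv2.imread("pics/fit_t.png");b=cv2.imread("pics/fit_s.png")
a=cv2.resize(a,(400,325));b=cv2.resize(b,(400,267))
b=cv2.copyMakeBorder(b,0,58,0,0,cv2.BORDER_CONSTANT)
cv2.imwrite("pics/m1.png",np.hstack([a,b]))
E
```

```text
(no output)
```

View pics/m1.png

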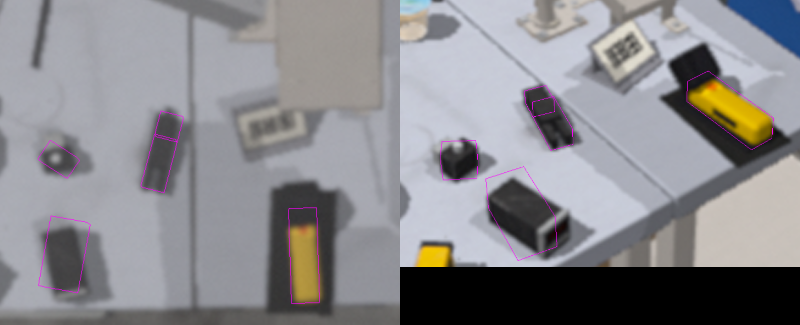

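```bash
python3 - <<'E'
from h import *
t=cam("top"); s=cam("scene")
np.set_printoptions(linewidth=250)
print(t["frame"].max(2)[268:308:2,230:272:2]); print(s["frame"].max(2)[330:372:2,255:305:2]); print(t["frame"].max(2)[232:252,230:258])
E
```

```text
[[178 175 164 158 157 155 152 150 156 164 171 174 176 178 178 179 179 180 180 179 179]
 [176 171 159 156 154 150 144 133 127 123 155 171 172 177 180 179 180 179 178 179 178]
 [179 176 161 144 124 108  96  83  77  73 105 132 137 153 162 174 180 180 178 179 181]
 [178 177 160 122  79  72  72  69  68  67  81 113 118 119 123 158 179 178 178 180 179]
 [179 176 163 133  78  71  69  71  68  68  75 110 118 118 121 152 178 178 180 179 177]
 [180 179 171 144  90  71  72  70  69  68  70 102 118 117 120 149 175 180 179 179 178]
 [180 179 172 149 100  73  73  71  68  67  67  95 118 118 119 142 175 179 180 179 180]
 [179 181 173 155 112  73  70  71  72  70  68  89 115 118 117 129 170 180 180 179 181]
 [181 179 176 160 119  74  70  71  72  70  70  78 112 118 117 120 156 179 179 179 180]
 [180 179 176 166 134  78  68  69  69  69  71  72 108 118 117 118 149 177 179 177 178]
 [178 179 178 170 141  82  68  67  69  67  68  68 100 118 117 118 135 172 177 177 178]
 [178 180 180 172 151  97  68  66  68  68  67  66  93 116 118 119 130 172 178 177 178]
 [180 181 179 172 157 112  69  67  68  68  70  67  83 11
[... 4405 characters left out ...]
 136 157]
 [178 179 179 179 178 167 144 111  83  74  76  78  77  74  72  71  71  74  74  83 100 114 119 119 120 122 132 153]
 [179 178 179 179 177 172 151 119  89  76  73  75  73  73  74  75  79  82  85  94 105 116 118 119 120 126 135 154]
 [178 179 178 179 178 174 161 136 108  91  89  85  84  87  89  93  97  99 106 110 117 123 125 126 129 136 147 162]
 [178 178 177 179 179 177 172 157 139 126 122 119 113 113 114 115 117 118 122 126 135 141 143 144 147 156 163 171]
 [178 177 178 179 179 179 177 172 165 160 159 154 145 142 143 139 139 144 146 149 156 163 165 164 166 169 171 174]
 [180 179 178 178 178 179 179 178 176 176 174 172 168 167 165 161 161 165 167 168 172 173 173 173 172 172 172 174]]
```

```bash
python3 - <<'E'
s=open("f1.py").read()
s=s.replace("f=yellow if n==\"scanner\" else dark","f=yellow if n==\"scanner\" else (lambda c: cv2.morphologyEx(dark(c,97 if c is t else 100),cv2.MORPH_CLOSE,np.ones((5,5))))")
s=s.replace("coil\":([242,241,17,13]","coil\":([242,243,17,13]").replace(",.4)\n",",.2)\n").replace("fit_t","fit_t2").replace("fit_s","fit_s2")
s=s.replace('np.save','''
m=roi(w(t),[329,230,30,26],2); m2=roi(w(s),[320,274,30,34],4)
x,c=fit("card",(.6,.1,[0.,.25]),[(t,cv2.morphologyEx(m,cv2.MORPH_CLOSE,np.ones((9,9)))),(s,cv2.morphologyEx(m2,cv2.MORPH_CLOSE,np.ones((11,11))))]); print("card",x,c,m.sum(),m2.sum()); it.append(("card",x))
dbg(t,it,"a.png",(225,200,160,120),2.5); dbg(s,it,"b.png",(225,250,180,120),2.2)
a=cv2.imread("pics/a.png");b=cv2.imread("pics/b.png");b=cv2.resize(b,(int(b.shape[1]*300/b.shape[0]),300));cv2.imwrite("pics/m2.png",cv2.resize(np.hstack([a,b]),(800,300*800//(a.shape[1]+b.shape[1]))))
np.save''').replace("tol=.03","tol=.01")
s='\n'.join(l for l in s.split('\n') if 'fit_' not in l)
open("f1.py","w").write(s)
E
sed -i 's/tol=.03/tol=.015/' fit.py
time python3 f1.py
```

```text
controller [0.415 0.381] [0.429 0.384 0.054] 3.1 1.65 [np.float64(338.0), np.float64(461.0)]
sensor [0.57  0.249] [ 0.566  0.255 -1.811] -103.8 0.22 [np.float64(303.0), np.float64(369.0)]
coil [0.563 0.397] [ 0.551  0.389 -1.21 ] -69.3 0.56 [np.float64(111.0), np.float64(231.0)]
scanner [0.416 0.064] [0.439 0.067 0.02 ] 1.1 0.7 [np.float64(311.0), np.float64(546.0)]
card p0 [0.60008664 0.10410162 0.033     ]
FLo [ 0.42  -0.089  0.115]
FRo [ 0.411 -0.415  0.115]
BRi [ 0.617 -0.422  0.115]
pin top [ 0.547 -0.073  0.16 ]
t [array([0.3402, 0.1447, 2.0875]), array([ 0.1068, -0.1121, -0.994 ])]
s [array([-0.384 ,  0.8609,  0.9513]), array([ 0.6107, -0.6111, -0.5185])]
card [ 0.57193082 -0.00657909  2.40199538] 274.42128912039976 0.0 450.0
real	0m46.840s
user	1m33.264s
sys	0m35.222s
```

View pics/m2.png

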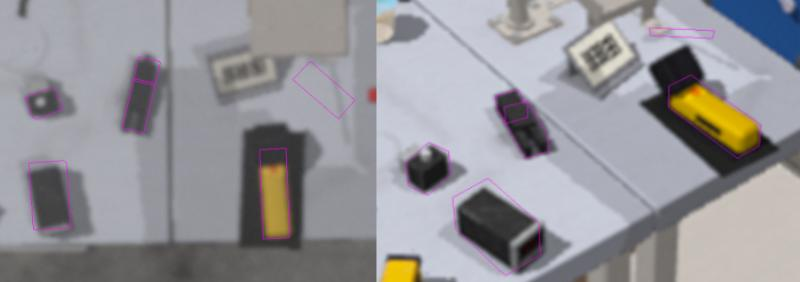

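```bash
sed -i 's/(255,349,40,34)/(278,348,40,38)/; s/min(2)>190/min(2)>(170 if c is t else 175)/' f1.py; sed -i 's/scanner=\[box(-75,50/scanner=[box(-75,22/' fit.py
sed -i 's/fit("card",(.6,.1/fit("card",(.585,.1/' f1.py
cat >> f1.py <<'E'
print(t["frame"].min(2)[220:246:2,312:346:2])
E
python3 f1.py | grep -v -E "FL|FR|BR|^t|^s |pin"
```

```text
controller [0.415 0.381] [ 0.421  0.382 -3.023] -173.2 0.6 [np.float64(338.0), np.float64(800.0)]
sensor [0.57  0.249] [ 0.566  0.255 -1.811] -103.8 0.23 [np.float64(302.0), np.float64(367.0)]
coil [0.563 0.397] [ 0.55   0.391 -1.252] -71.7 0.56 [np.float64(111.0), np.float64(231.0)]
scanner [0.416 0.064] [0.444 0.068 0.066] 3.8 0.36 [np.float64(312.0), np.float64(546.0)]
card p0 [0.60008664 0.10410162 0.033     ]
card [ 3.33167815 -2.90928255  0.94680291] 1.0016941176470588 0.0 605.0
[[148 148 147 145 139 137 127 123 117 122 141 147 149 147 147 148 147]
 [142 138 131 125 118 115 117 120 132 139 141 144 143 143 143 143 143]
 [132 115 117 118 128 137 147 154 157 155 130 120 120 135 133 125 123]
 [136 118 141 151 154 154 155 147 134 130 108 104 117 151 150 116 111]
 [143 127 151 154 134 120 123 112 100 115 102  92 111 144 155 121 111]
 [145 127 144 148 108  96 112  97  94 109 114 100 112 142 158 127 110]
 [148 133 133 144 112  97 100 104 106 119 134 133 146 156 156 132 111]
 [148 137 117 132 114 106 120 138 145 152 156 153 146 137 131 122 124]
 [149 143 118 126 127 124 137 152 150 141 132 123 119 118 123 123 131]
 [149 148 124 123 127 121 118 122 123 121 124 125 128 127 134 139 151]
 [148 148 130 105 107 107 112 120 126 126 129 138 148 155 161 167 167]
 [146 148 140 115 112 112 117 134 142 155 157 164 166 166 166 169 168]
 [146 149 144 129 121 130 139 157 166 168 165 166 167 167 168 168 168]]
```

View pics/m2.png

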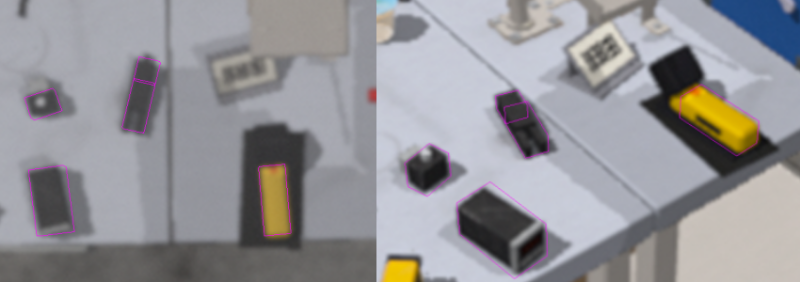

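```bash
python3 - <<'E'
from h import *
t=cam("top"); s=cam("scene")
def g(c,u,v,w,h,k): return cv2.resize(c["frame"][v:v+h,u:u+w,::-1],(w*k,h*k),interpolation=cv2.INTER_CUBIC)
a=g(t,305,212,50,37,8); b=g(s,295,250,50,37,8); d=g(t,375,200,50,37,8); e=g(s,355,185,50,37,8)
cv2.imwrite("pics/m3.png",np.vstack([np.hstack([a,b]),np.hstack([d,e])]))
E
```

```text
(no output)
```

View pics/m3.png

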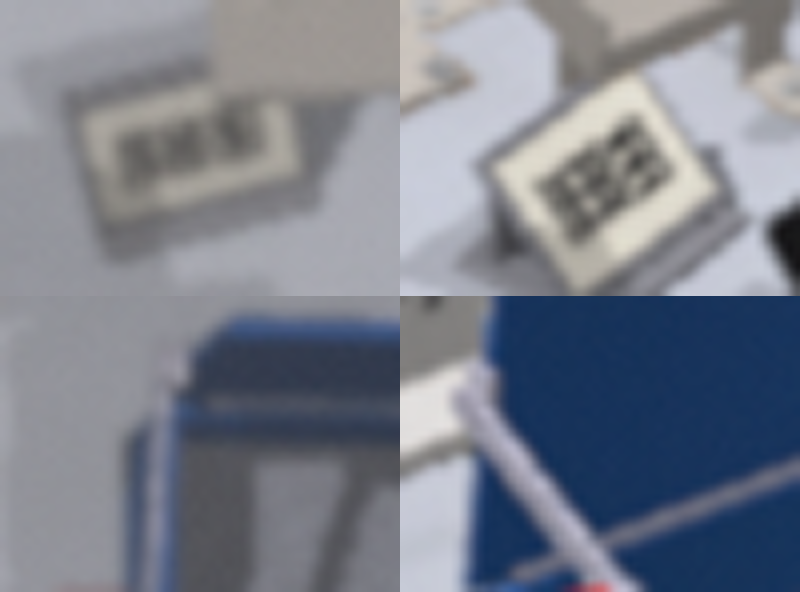

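```bash
python3 - <<'E'
from h import *
from scipy.optimize import least_squares
t=cam("top"); s=cam("scene")
L=[(t,305+83/8,212+120/8,1,1),(t,305+108/8,212+222/8,-1,1),(t,305+300/8,212+170/8,-1,-1),
(s,295+90/8,250+165/8,1,1),(s,295+240/8,250+75/8,1,-1),(s,295+175/8,250+290/8,-1,1),(s,295+318/8,250+190/8,-1,-1)]
def X(p,a,b,z=0.033):
    c,q=np.cos(p[2]),np.sin(p[2]); x,y=a*.0205,b*.0425
    return [p[0]+c*x-q*y,p[1]+q*x+c*y,z+a*.0205]
f=lambda p:np.concatenate([proj(c,X(p,a,b))-[u-.5,v-.5] for c,u,v,a,b in L])
r=least_squares(f,[.59,.1,.2]); print("card",r.x,np.degrees(r.x[2]),f(r.x).round(1))
rays=[]
for n,c in(("t",t),("s",s)):
    g=c["frame"].astype(int); m=((g[:,:,0]>110)&(g[:,:,0]-g[:,:,1]>70)&(g[:,:,0]-g[:,:,2]>70)).astype(np.uint8)
    k,l,st,ce=cv2.connectedComponentsWithStats(m)
    for i in range(1,k):
        if st[i,4]>15: print(n,st[i],ce[i].round(1))
def tri(a,b):
    (o1,d1),(o2,d2)=ray(t,*a),ray(s,*b); k=np.linalg.lstsq(np.c_[d1,-d2],o2-o1,rcond=None)[0]; A,B=o1+k[0]*d1,o2+k[1]*d2; return (A+B)/2,np.linalg.norm(A-B)
print(tri((438/2.35+200-.3,166/2.35+170-.3),(407/2.3+200-.3,220/2.3+130-.3)))
# case front corners
Lc=[(t,449,263,-1,1,2.35,200,170),(t,684,264,-1,-1,2.35,200,170),(s,482,346,-1,1,2.3,200,130)]
def XC(p,a,b,z):
    c,q=np.cos(p[2]),np.sin(p[2]); x,y=a*.11,b*.16; return [p[0]+c*x-q*y,p[1]+q*x+c*y,z]
zs=[.115,.115,0]
f=lambda p:np.concatenate([proj(c,XC(p,a,b,z))-[u/k+x0-.3,v/k+y0-.3] for (c,u,v,a,b,k,x0,y0),z in zip(Lc,zs)])
r=least_squares(f,[.5255,-.255,0]); print("case",r.x,np.degrees(r.x[2]),f(r.x).round(1))
E
```

```text
card [0.60181064 0.10483934 0.22130235] 12.679690842032157 [ 0.  -0.8 -0.1 -0.2  0.4  0.4  0.4  0.4 -0.5 -0.8  0.3  0.8 -0.1  0.4]
t [539   0  12  10  41] [545.3   3.7]
t [532  27  14  11  35] [538.2  31.9]
t [225  39  35   9  51] [243.1  43. ]
t [410  60   5   7  32] [412.1  62.9]
t [147 117   9   7  38] [151.1 119.9]
t [136 123   9   7  38] [140.  126.3]
t [181 172  10  21  86] [185.4 181.8]
t [382 238   9   5  37] [385.9 240.2]
t [157 276   8  10  42] [161.  280.7]
s [322   7  33  13 201] [339.6  11.9]
s [311  43   4  12  20] [312.2  49.1]
s [374  47  14  28 197] [382.   62.6]
s [148  80  22   8 129] [159.3  83.7]
s [338 172  14  15 106] [343.2 178.1]
s [372 221  10   8  57] [376.7 224.7]
s [ 67 284  22  18 149] [ 77.6 292.7]
s [138 302   9  10  63] [142.3 306. ]
s [107 333  30  25 208] [118.4 343.2]
s [147 391  31  29 432] [162.1 405.3]
(array([ 0.5484689 , -0.07137628,  0.16097714]), np.float64(0.0007102561553196069))
case [ 0.52711028 -0.2596383  -0.03434287] -1.9677012509726222 [ 2.4 -0.7  0.5 -0.  -1.9  4. ]
```

```bash
python3 - <<'E'
from h import *
t=cam("top"); s=cam("scene")
def tri(a,b):
    (o1,d1),(o2,d2)=ray(t,*a),ray(s,*b); k=np.linalg.lstsq(np.c_[d1,-d2],o2-o1,rcond=None)[0]; A,B=o1+k[0]*d1,o2+k[1]*d2; return ((A+B)/2).round(3),np.linalg.norm(A-B).round(3)
print(tri((325.5,191.3),(300.9,151.7)),tri((373.2,223.2),(353,238.7)),tri((331,223.2),(317.4,256)))
E
```

```text
(array([0.661, 0.121, 0.414]), np.float64(0.006)) (array([ 0.614, -0.037,  0.093]), np.float64(0.004)) (array([0.618, 0.1  , 0.082]), np.float64(0.006))
```

Call:
drive_tool(
  motion="0 0 0 -0.02 -0.045 0 0;0 0 0 -0.02 -0.045 0 0;0 0 0 -0.02 -0.045 0 0;0 0 0 -0.01 -0.048 0 0;0 0 0 -0.01 -0.048 0 0;0 0 0 0 -0.049 0 0;0 0 0 0 -0.049 0 0;0 0 0 0 -0.049 0 0;0 0 0 0 -0.049 0 0;0 0 0 0.02 -0.045 0 0;0 0 0 0.02 -0.045 0 0;0 0 0 0.02 -0.045 0 0",
)

```text
clock: 3.2
tcp_pos: [-0.0466, -0.0783, 0.2311]
eef_rot: [0.99, 0.137, 0.004, -0.008]
force: [-0.8, 0.2, -0.1]
width: 0.093
gripper_force: 0.0
```

```bash
cat > st.py <<'E'
from h import *
import sys
def st(tx=None):
    s=bot.read_state(); R=Ro.from_quat(s["eef_rot"]).as_matrix(); p=np.array(s["tcp_pos"])
    print("clk",s["clock"],"q",np.round(s["joint_positions"],2),"p",p.round(4),"yaw",np.degrees(np.arctan2(R[1,0],R[0,0])).round(1),"zax",R[:,2].round(3),"F",np.round(s["force"],1),"w",round(s["width"],4),"gf",round(s["gripper_force"],1))
    if tx is not None: print("to",tx,"tool shift",(R.T@(np.array(tx[:3])-p)).round(4),"dyaw tool", None if len(tx)<4 else -(tx[3]-np.degrees(np.arctan2(R[1,0],R[0,0]))).round(1))
if __name__=="__main__": st([float(a) for a in sys.argv[1:]] or None)
E
python3 st.py 0.3 0 0.25 8
```

```text
clk 3.2 q [-2.61 -0.77  2.52 -0.01  1.41 -1.31] p [-0.0466 -0.0783  0.2311] yaw 15.8 zax [ 0.006  0.016 -1.   ] F [-0.8  0.2 -0.1] w 0.093 gf 0.0
to [0.3, 0.0, 0.25, 8.0] tool shift [ 0.355   0.0186 -0.0155] dyaw tool 7.8
```

Call:
drive_tool(
  motion="0 0 0 0.007 0.021 0 0;0 0 0 0.007 0.021 0 0;0 0 0 0.007 0.021 -0.005 0;0 0 0 0.007 0.021 -0.005 0;0 0 0 0.0135 0.042 -0.005 0;0 0 0 0.0135 0.042 0 0;0 0 0 0.0135 0.042 0 0;0 0 0 0.0135 0.042 0 0;0 0 0 0.03 0.02 0 0;0 0 0 0.04 0 0 0;0 0 0 0.045 0 0 0;0 0 0 0.045 -0.01 0 0",
)

```text
clock: 4.4
tcp_pos: [0.2364, -0.2381, 0.2448]
eef_rot: [0.991, 0.137, 0.006, -0.008]
force: [-0.4, -0.7, 0.3]
width: 0.0932
gripper_force: 0.0
```

```bash
python3 st.py 0.33 0.1 0.25 8
```

```text
clk 4.4 q [-0.94 -0.07  2.13  0.02  1.1   0.35] p [ 0.2364 -0.2381  0.2448] yaw 15.7 zax [ 0.009  0.017 -1.   ] F [-0.4 -0.7  0.3] w 0.0932 gf 0.0
to [0.33, 0.1, 0.25, 8.0] tool shift [ 0.1818 -0.3001  0.0014] dyaw tool 7.7
```

Call:
drive_tool(
  motion="-0.8 -0.8 0 0.025 -0.03 0 0;0 0 2 0.025 -0.035 0 0;0 0 2 0.025 -0.04 0 0;0 0 2 0.025 -0.04 0 0;0 0 1.8 0.02 -0.045 0 0;0 0 0 0.02 -0.045 0 0;0 0 0 0.02 -0.045 0 0;0 0 0 0.01 -0.048 0 0;0 0 0 0.01 -0.048 0 0;0 0 0 0.01 -0.048 0 0;0 0 0 0.01 -0.048 0 0;0 0 0 0.02 -0.045 0 0",
)

```text
clock: 5.6
tcp_pos: [0.36, 0.3121, 0.2456]
eef_rot: [0.997, 0.071, -0.0, -0.0]
force: [1.1, -1.7, -0.2]
width: 0.0929
gripper_force: 0.0
```

```bash
cat > st.py <<'E'
from h import *
import sys
def st(tx=None):
    s=bot.read_state(); R=Ro.from_quat(s["eef_rot"]).as_matrix(); p=np.array(s["tcp_pos"])
    print("clk",round(s["clock"],1),"q",np.round(s["joint_positions"],2),"p",p.round(4),"yaw",np.degrees(np.arctan2(R[1,0],R[0,0])).round(1),"F",np.round(s["force"],1),"w",round(s["width"],4),"gf",round(s["gripper_force"],1))
    if tx is not None:
        T=Ro.from_euler("z",tx[3],degrees=True).as_matrix()@np.diag([1,-1,-1])
        print("to",tx,"shift",(R.T@(np.array(tx[:3])-p)).round(4),"after turn",(T.T@(np.array(tx[:3])-p)).round(4),"rotvec",np.degrees(Ro.from_matrix(R.T@T).as_rotvec()).round(1))
if __name__=="__main__": st([float(a) for a in sys.argv[1:]] or None)
E
python3 st.py 0.418 0.382 0.15 8
```

```text
clk 5.6 q [0.62 0.21 1.82 0.   1.11 2.04] p [0.36   0.3121 0.2456] yaw 8.1 F [ 1.1 -1.7 -0.2] w 0.0929 gf 0.0
to [0.418, 0.382, 0.15, 8.0] shift [ 0.0673 -0.061   0.0956] after turn [ 0.0671 -0.0612  0.0956] rotvec [-0.   0.   0.1]
```

Call:
drive_tool(
  motion="0 0 -3 0.034 -0.03 0.03 0;0 0 0 0.034 -0.033 0.03 0;0 0 0 0 0 0.04 0;0 0 0 0 0 0.04 0;0 0 0 0 0 0.04 0;0 0 0 0 0 0.0375 0;0 0 0 0 0 0 0;0 0 0 0 0 0 1;0 0 0 0 0 0 1;0 0 0 0 0 0 1;0 0 0 0 0 0 1;0 0 0 0 0 0 1",
  newtons=25,
)

```text
clock: 6.8
tcp_pos: [0.4122, 0.3764, 0.0344]
eef_rot: [0.995, 0.096, 0.0, -0.001]
force: [0.3, 0.5, 0.3]
width: 0.0579
gripper_force: 0.5
```

```bash
python3 st.py 0.30 0.1 0.2 0
```

```text
clk 6.8 q [0.66 0.65 1.76 0.   0.73 2.03] p [0.4122 0.3764 0.0344] yaw 11.0 F [0.3 0.5 0.3] w 0.0579 gf 0.5
to [0.3, 0.1, 0.2, 0.0] shift [-0.1631  0.2496 -0.1659] after turn [-0.1122  0.2764 -0.1656] rotvec [-0.1 -0.  11. ]
```

Call:
drive_tool(
  motion="0 0 0 0 0 0 1;0 0 0 0 0 0 1;0 0 0 0 0 0 1;0 0 0 0 0 -0.02 1;0 0 0 0 0 -0.03 1;0 0 0 0 0 -0.03 1;0 0 0 0 0 -0.04 1;0 0 0 0 0 -0.04 1",
)

```text
clock: 7.6
tcp_pos: [0.4116, 0.3756, 0.1945]
eef_rot: [0.995, 0.096, -0.001, 0.0]
force: [0.9, 0.1, -1.9]
width: 0.0481
gripper_force: 24.9
```

```bash
python3 - <<'E'
from st import *
# case pose guess, slot positions
c=np.array([.528,-.256]); a=np.radians(-1.7); R=np.array([[np.cos(a),-np.sin(a)],[np.sin(a),np.cos(a)]])
for n,xy in dict(sensor=(-.02,-.10),controller=(-.015,-.03),coil=(-.02,.05)).items(): print(n,(c+R@xy).round(4))
st([*(c+R@np.array([-.015,-.03])),.2,-1.7])
E
```

```text
sensor [ 0.505  -0.3554]
controller [ 0.5121 -0.2855]
coil [ 0.5095 -0.2054]
clk 7.6 q [0.66 0.41 1.67 0.   1.06 2.03] p [0.4116 0.3756 0.1945] yaw 11.0 F [ 0.9  0.1 -1.9] w 0.0481 gf 24.9
to [np.float64(0.512116614775656), np.float64(-0.28554180214230485), 0.2, -1.7] shift [-0.0279  0.6681 -0.0051] after turn [ 0.1201  0.6578 -0.0055] rotvec [ 0.   0.1 12.7]
```

Call:
drive_tool(
  motion="0 0 6.4 0 0 -0.03 1;0 0 6.3 0 0.02 -0.03 1;0 0 0 0 0.04 -0.01 1;0 0 0 0 0.049 0 1;0 0 0 0 0.049 0 1;0 0 0 0 0.049 0 1;0 0 0 0 0.049 0 1;0 0 0 0 0.049 0 1;0 0 0 0 0.049 0 1;0 0 0 0 0.049 0 1;0 0 0 0 0.049 0 1;0 0 0 0 0.049 0 1",
)

```text
clock: 8.8
tcp_pos: [0.3989, -0.1266, 0.2633]
eef_rot: [1.0, -0.015, -0.001, -0.0]
force: [2.0, 0.1, -1.7]
width: 0.048
gripper_force: 24.9
```

```bash
python3 st.py 0.512 -0.2855 0.094 -1.7
```

```text
clk 8.8 q [-0.42  0.07  1.93 -0.    1.14  1.18] p [ 0.3989 -0.1266  0.2633] yaw -1.7 F [ 2.   0.1 -1.7] w 0.048 gf 24.9
to [0.512, -0.2855, 0.094, -1.7] shift [0.1179 0.1556 0.1691] after turn [0.1177 0.1555 0.1693] rotvec [-0.   0.1  0. ]
```

Call:
drive_tool(
  motion="0 0 0 0 0.048 0 1;0 0 0 0.02 0.048 0 1;0 0 0 0.045 0.04 0 1;0 0 0 0.045 0.02 0 1;0 0 0 0.008 0 0.02 1;0 0 0 0 0 0.04 1;0 0 0 0 0 0.04 1;0 0 0 0 0 0.04 1;0 0 0 0 0 0.02 1;0 0 0 0 0 0.009 1;0 0 0 0 0 0.002 1;0 0 0 0 0 0.001 1",
)

```text
clock: 10.0
tcp_pos: [0.5053, -0.2753, 0.0919]
eef_rot: [1.0, -0.014, -0.0, 0.0]
force: [-0.7, 0.4, -0.9]
width: 0.048
gripper_force: 25.0
```

```bash
python3 st.py 0.512 -0.2855 0.091 -1.7
```

```text
clk 10.0 q [-0.58  0.58  1.7  -0.    0.87  1.02] p [ 0.5053 -0.2753  0.0919] yaw -1.7 F [-0.7  0.4 -0.9] w 0.048 gf 25.0
to [0.512, -0.2855, 0.091, -1.7] shift [0.007  0.01   0.0009] after turn [0.007  0.01   0.0009] rotvec [0. 0. 0.]
```

Call:
drive_tool(
  motion="0 0 0 0 0.008 0 1;0 0 0 0 0 0.002 1;0 0 0 0 0 0 0.2;0 0 0 0 0 0 0.2;0 0 0 0 0 0 0.2;0 0 0 0 0 -0.02 0.2;0 0 0 0 0 -0.045 0.2;0 0 0 0 0 -0.045 0.2;0 0 0 0 0 -0.045 0.2;0 0 0 -0.04 -0.02 -0.015 0;0 0 0 -0.04 -0.04 0 0;0 0 0 -0.035 -0.04 0 0",
)

```text
clock: 11.2
tcp_pos: [0.398, -0.1861, 0.2598]
eef_rot: [1.0, -0.015, 0.0, 0.0]
force: [0.9, -0.1, -0.1]
width: 0.0917
gripper_force: 0.0
```

```bash
python3 st.py 0.43 0.30 0.25 18; python3 - <<'E'
from fit import *
t=cam("top"); s=cam("scene")
save(s,"scene2.png",(200,130,260,260),2.3)
for n,cs in (("sensor","ts"),("coil","ts"),("controller","ts"),("scanner","ts")):
    for k,c in (("top",t),("scene",s)): print(n,k,[(np.round(d["rect"]).tolist(),round(d["score"],2)) for d in bot.recognise(k,n)[:2]])
E
```

```text
clk 11.2 q [-0.54  0.12  1.89 -0.    1.13  1.06] p [ 0.398  -0.1861  0.2598] yaw -1.7 F [ 0.9 -0.1 -0.1] w 0.0917 gf 0.0
to [0.43, 0.3, 0.25, 18.0] shift [ 0.0175 -0.4869  0.0097] after turn [ 0.1807 -0.4524  0.0098] rotvec [  0.   -0.  -19.7]
sensor top [([283.0, 240.0, 11.0, 36.0], 0.77)]
sensor scene [([287.0, 302.0, 20.0, 32.0], 0.87)]
coil top [([245.0, 240.0, 13.0, 15.0], 0.69)]
coil scene [([246.0, 323.0, 21.0, 20.0], 0.51)]
controller top [([448.0, 254.0, 18.0, 34.0], 0.59)]
controller scene [([418.0, 225.0, 9.0, 15.0], 0.46), ([384.0, 226.0, 41.0, 61.0], 0.2)]
scanner top [([341.0, 279.0, 21.0, 52.0], 0.89)]
scanner scene [([366.0, 296.0, 41.0, 48.0], 0.64)]
```

View pics/scene2.png

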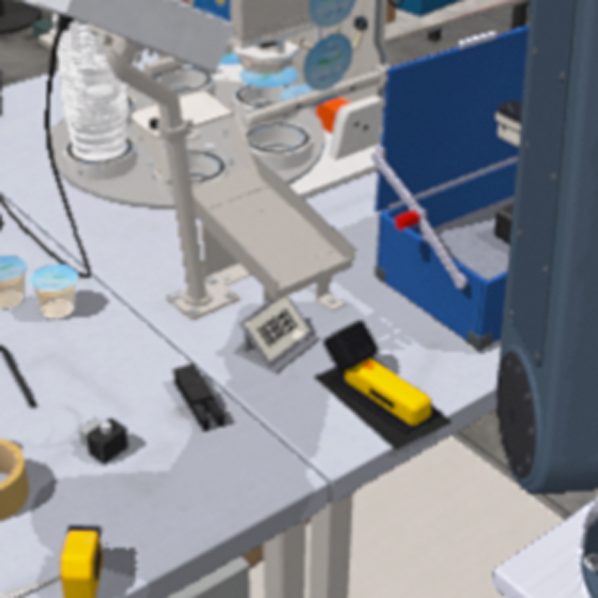

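Call:
drive_tool(
  motion="0 0 0 0 -0.049 0 0;0 0 0 0 -0.049 0 0;0 0 0 0 -0.049 0 0;0 0 0 0 -0.049 0 0;0 0 0 0 -0.049 0 0;0 0 0 0 -0.049 0 0;0 0 0 0.01 -0.049 0 0;0 0 0 0.02 -0.045 0 0;0 0 -6.6 0.03 -0.04 0 0;0 0 -6.6 0.04 -0.03 0 0;0 0 -6.5 0.04 -0.02 0 0;0 0 0 0.04 0 0 0",
)

```text
clock: 12.9
tcp_pos: [0.5834, 0.3148, 0.2585]
eef_rot: [0.987, 0.16, -0.001, -0.0]
force: [0.9, -1.1, 0.8]
width: 0.0926
gripper_force: 0.0
```

```bash
python3 st.py 0.5605 0.394 0.12 18
```

```text
clk 12.9 q [0.42 0.54 1.3  0.   1.3  1.67] p [0.5834 0.3148 0.2585] yaw 18.4 F [ 0.9 -1.1  0.8] w 0.0926 gf 0.0
to [0.5605, 0.394, 0.12, 18.0] shift [ 0.0035 -0.0823  0.1386] after turn [ 0.0027 -0.0824  0.1385] rotvec [-0.   0.1  0.4]
```

Call:
drive_tool(
  motion="0 0 0.4 0.003 -0.042 0.02 0;0 0 0 0 -0.042 0.03 0;0 0 0 0 0 0.045 0;0 0 0 0 0 0.045 0;0 0 0 0 0 0.045 0;0 0 0 0 0 0.04 0;0 0 0 0 0 0.015 0;0 0 0 0 0 0 0;0 0 0 0 0 0 1;0 0 0 0 0 0 1;0 0 0 0 0 0 1;0 0 0 0 0 0 1",
)

```text
clock: 14.1
tcp_pos: [0.5597, 0.3922, 0.0208]
eef_rot: [0.988, 0.153, -0.0, -0.0]
force: [-0.2, -0.0, 0.2]
width: 0.0655
gripper_force: 0.0
```

Call:
drive_tool(
  motion="0 0 0 0 0 0 1;0 0 0 0 0 0 1;0 0 0 0 0 0 1;0 0 0 0 0 0 1;0 0 0 0 0 0 1",
)

```text
clock: 14.6
tcp_pos: [0.5595, 0.3921, 0.0205]
eef_rot: [0.988, 0.153, -0.0, -0.0]
force: [-0.9, -1.1, 0.2]
width: 0.0432
gripper_force: 24.1
```

```bash
python3 st.py 0.40 -0.206 0.26 -1.7
```

```text
clk 14.6 q [0.54 0.84 1.4  0.   0.9  1.81] p [0.5595 0.3921 0.0205] yaw 17.6 F [-0.9 -1.1  0.2] w 0.0432 gf 24.1
to [0.4, -0.206, 0.26, -1.7] shift [-0.3334  0.5215 -0.2396] after turn [-0.1417  0.6026 -0.2395] rotvec [-0.   0.  19.3]
```

Call:
drive_tool(
  motion="0 0 0 0 0 -0.03 1;0 0 0 0 0 -0.048 1;0 0 0 0 0 -0.048 1;0 0 6.5 -0.02 0.02 -0.045 1;0 0 6.5 -0.03 0.02 -0.045 1;0 0 6.3 -0.03 0.03 -0.03 1;0 0 0 -0.03 0.04 0 1;0 0 0 -0.02 0.045 0 1;0 0 0 -0.02 0.045 0 1;0 0 0 0 0.049 0 1;0 0 0 0 0.049 0 1;0 0 0 0 0.049 0 1",
)

```text
clock: 15.8
tcp_pos: [0.4203, 0.0387, 0.2569]
eef_rot: [1.0, -0.014, -0.0, -0.0]
force: [0.4, -0.2, -1.2]
width: 0.0432
gripper_force: 24.1
```

```bash
python3 st.py 0.40 -0.206 0.26 -1.7
```

```text
clk 15.8 q [-0.02  0.09  1.93  0.    1.12  1.58] p [0.4203 0.0387 0.2569] yaw -1.6 F [ 0.4 -0.2 -1.2] w 0.0432 gf 24.1
to [0.4, -0.206, 0.26, -1.7] shift [-0.0133  0.2451 -0.0032] after turn [-0.013   0.2452 -0.0031] rotvec [-0.   0.   0.1]
```

Call:
drive_tool(
  motion="0 0 0 -0.003 0.049 0 1;0 0 0 -0.003 0.049 0 1;0 0 0 0 0.049 0 1;0 0 0 0 0.049 0 1;0 0 0 0.02 0.045 0 1;0 0 0 0.04 0.008 0 1;0 0 0 0.035 0 0.02 1;0 0 0 0.01 0 0.045 1;0 0 0 0 0 0.045 1;0 0 0 0 0 0.03 1;0 0 0 0 0 0.01 1;0 0 0 0 0 0 1",
)

```text
clock: 17.0
tcp_pos: [0.5122, -0.2112, 0.1059]
eef_rot: [1.0, -0.014, -0.001, -0.001]
force: [-0.3, -0.8, -1.3]
width: 0.0433
gripper_force: 24.1
```

```bash
python3 st.py 0.5095 -0.2054 0.0765 -1.7
```

```text
clk 17.0 q [-0.48  0.53  1.75 -0.    0.87  1.12] p [ 0.5122 -0.2112  0.1059] yaw -1.7 F [-0.3 -0.8 -1.3] w 0.0433 gf 24.1
to [0.5095, -0.2054, 0.0765, -1.7] shift [-0.0028 -0.0057  0.0294] after turn [-0.0028 -0.0057  0.0294] rotvec [-0.1  0.1  0. ]
```

Call:
drive_tool(
  motion="0 0 0 0 -0.006 0.01 1;0 0 0 0 0 0.013 1;0 0 0 0 0 0.006 1;0 0 0 0 0 0.001 1;0 0 0 0 0 0 0.42;0 0 0 0 0 0 0.42;0 0 0 0 0 0 0.42;0 0 0 0 0 -0.03 0.42;0 0 0 0 0 -0.045 0.42;0 0 0 0 0 -0.045 0.42;0 0 0 0 0 -0.045 0.42;0 0 0 -0.02 0 -0.02 0",
)

```text
clock: 18.2
tcp_pos: [0.4947, -0.2054, 0.2659]
eef_rot: [1.0, -0.014, 0.003, 0.001]
force: [-0.6, -0.2, -0.2]
width: 0.0581
gripper_force: 0.0
```

Call:
drive_tool(
  motion="0 0 0 -0.045 0 0 0;0 0 0 -0.045 -0.02 0 0;0 0 0 0 -0.049 0 0;0 0 0 0 -0.049 0 0;0 0 0 0 -0.049 0 0;0 0 0 0 -0.049 0 0;0 0 0 0.02 -0.045 0 0;0 0 0 0.03 -0.04 0 0;0 0 0 0.03 -0.04 0 0;0 0 4 0.03 -0.04 0 0;0 0 4 0.02 -0.04 0 0;0 0 4 0.02 -0.04 0 0",
)

```text
clock: 19.4
tcp_pos: [0.5748, 0.2513, 0.2618]
eef_rot: [0.993, -0.12, -0.0, -0.0]
force: [0.6, -0.8, -0.1]
width: 0.0932
gripper_force: 0.0
```

```bash
python3 st.py 0.566 0.255 0.12 -13.8; python3 - <<'E'
from fit import *
s=cam("scene");t=cam("top"); 
def g(c,u,v,w,h,k): return cv2.resize(c["frame"][v:v+h,u:u+w,::-1],(w*k,h*k),interpolation=cv2.INTER_CUBIC)
cv2.imwrite("pics/m4.png",np.hstack([g(t,260,195,130,100,3),g(t,385,195,135,100,3)]))
f=lambda c: cv2.morphologyEx(dark(c,97 if c is t else 100),cv2.MORPH_CLOSE,np.ones((5,5)))
for k,c in (("top",t),("scene",s)): print(k,[(np.round(d["rect"]).tolist(),round(d["score"],2)) for d in bot.recognise(k,"sensor")[:2]])
print(fit("sensor",(.566,.255,[-1.8]),[(t,roi(f(t),[285,240,15,34],4)),(s,roi(f(s),[287,302,20,32],4))]))
E
```

```text
clk 19.4 q [0.34 0.47 1.41 0.   1.26 2.15] p [0.5748 0.2513 0.2618] yaw -13.8 F [ 0.6 -0.8 -0.1] w 0.0932 gf 0.0
to [0.566, 0.255, 0.12, -13.8] shift [-0.0093 -0.0015  0.1418] after turn [-0.0094 -0.0015  0.1418] rotvec [-0.  0.  0.]
top []
scene [([288.0, 301.0, 23.0, 31.0], 0.6)]
(array([ 0.56730405,  0.25581894, -1.81164498]), np.float64(0.9304258157662347))
```

View pics/m4.png

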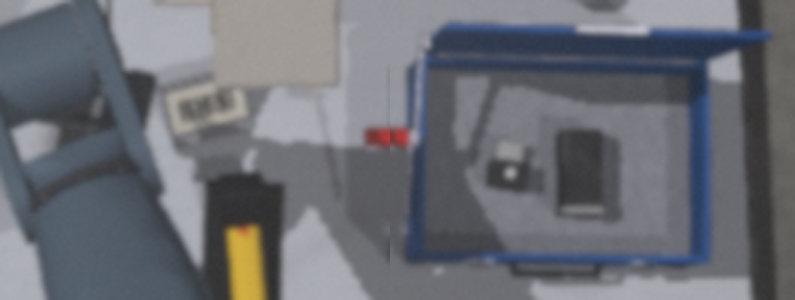

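Call:
drive_tool(
  motion="0 0 0 -0.006 -0.001 0.04 0;0 0 0 0 0 0.048 0;0 0 0 0 0 0.048 0;0 0 0 0 0 0.048 0;0 0 0 0 0 0.035 0;0 0 0 0 0 0.02 0;0 0 0 0 0 0.003 0;0 0 0 0 0 0 0.5;0 0 0 0 0 0 1;0 0 0 0 0 0 1;0 0 0 0 0 0 1;0 0 0 0 0 0 1",
)

```text
clock: 20.8
tcp_pos: [0.5685, 0.2519, 0.0202]
eef_rot: [0.993, -0.119, -0.0, -0.0]
force: [-0.0, 0.4, -1.1]
width: 0.0574
gripper_force: 0.0
```

Call:
drive_tool(
  motion="0 0 0 0 0 0 1;0 0 0 0 0 0 1;0 0 0 0 0 0 1;0 0 0 0 0 0 1;0 0 0 0 0 0 1;0 0 0 0 0 0 1",
)

```text
clock: 21.4
tcp_pos: [0.5684, 0.2519, 0.0196]
eef_rot: [0.993, -0.119, -0.0, -0.0]
force: [1.0, 1.2, 1.0]
width: 0.0298
gripper_force: 25.0
```

```bash
python3 st.py 0.40 -0.32 0.26 -1.7
```

```text
clk 21.4 q [0.34 0.75 1.59 0.   0.8  2.15] p [0.5684 0.2519 0.0196] yaw -13.7 F [1.  1.2 1. ] w 0.0298 gf 25.0
to [0.4, -0.32, 0.26, -1.7] shift [-0.0288  0.5954 -0.2405] after turn [-0.1513  0.5766 -0.2404] rotvec [ -0.   0. -12.]
```

Call:
drive_tool(
  motion="0 0 0 0 0 -0.03 1;0 0 0 0 0 -0.048 1;0 0 0 0 0 -0.048 1;0 0 -6 -0.02 0 -0.048 1;0 0 -6 -0.03 0.02 -0.048 1;0 0 0 -0.04 0.03 -0.025 1;0 0 0 -0.04 0.03 0 1;0 0 0 -0.025 0.045 0 1;0 0 0 0 0.049 0 1;0 0 0 0 0.049 0 1;0 0 0 0 0.049 0 1;0 0 0 0 0.049 0 1",
)

```text
clock: 22.6
tcp_pos: [0.4137, -0.0523, 0.2544]
eef_rot: [1.0, -0.014, -0.0, -0.0]
force: [1.3, 1.0, -0.6]
width: 0.03
gripper_force: 25.0
```

Call:
drive_tool(
  motion="0 0 0 0 0.049 0 1;0 0 0 0 0.049 0 1;0 0 0 0 0.049 0 1;0 0 0 0 0.049 0 1;0 0 0 0 0.049 0 1;0 0 0 0.01 0.03 0 1;0 0 0 0.03 0 0 1;0 0 0 0 0 0 1",
)

```text
clock: 23.4
tcp_pos: [0.4478, -0.3273, 0.2535]
eef_rot: [1.0, -0.015, -0.0, -0.0]
force: [-0.5, 0.1, -0.4]
width: 0.0297
gripper_force: 25.0
```

```bash
python3 st.py 0.505 -0.3554 0.076 -1.7
```

```text
clk 23.4 q [-0.72  0.34  1.62  0.    1.18  0.89] p [ 0.4478 -0.3273  0.2535] yaw -1.7 F [-0.5  0.1 -0.4] w 0.0297 gf 25.0
to [0.505, -0.3554, 0.076, -1.7] shift [0.0581 0.0265 0.1774] after turn [0.058  0.0264 0.1775] rotvec [-0.  0.  0.]
```

Call:
drive_tool(
  motion="0 0 0 0.03 0.013 0 1;0 0 0 0.028 0.013 0 1;0 0 0 0 0 0.04 1;0 0 0 0 0 0.045 1;0 0 0 0 0 0.04 1;0 0 0 0 0 0.03 1;0 0 0 0 0 0.015 1;0 0 0 0 0 0.006 1;0 0 0 0 0 0.001 1;0 0 0 0 0 0 1",
)

```text
clock: 24.4
tcp_pos: [0.5039, -0.3546, 0.0784]
eef_rot: [1.0, -0.014, 0.0, 0.001]
force: [0.4, 0.8, 0.4]
width: 0.0299
gripper_force: 25.0
```

```bash
python3 st.py 0.505 -0.3554 0.076 -1.7
```

```text
clk 24.4 q [-0.69  0.66  1.59 -0.    0.89  0.91] p [ 0.5039 -0.3546  0.0784] yaw -1.7 F [0.4 0.8 0.4] w 0.0299 gf 25.0
to [0.505, -0.3554, 0.076, -1.7] shift [0.0011 0.0008 0.0024] after turn [0.0011 0.0008 0.0024] rotvec [ 0.1 -0.   0. ]
```

Call:
drive_tool(
  motion="0 0 0 0 0 0.002 1;0 0 0 0 0 0 0.5;0 0 0 0 0 0 0.5;0 0 0 0 0 0 0.5;0 0 0 0 0 -0.03 0.5;0 0 0 0 0 -0.045 0.5;0 0 0 0 0 -0.045 0.5;0 0 0 0 0 -0.045 0.5;0 0 0 -0.02 0 -0.03 0;0 0 0 -0.045 0 0 0;0 0 0 -0.045 -0.02 0 0;0 0 0 0 -0.049 0 0",
)

```text
clock: 25.6
tcp_pos: [0.3918, -0.2832, 0.2701]
eef_rot: [1.0, -0.017, -0.001, 0.0]
force: [1.8, 0.3, 1.2]
width: 0.0738
gripper_force: 0.0
```

```bash
cat > sc.py <<'E'
from fit import *
from st import st
M["pads"]=[box(-85,85,-45,45,0,3)]
M["scfull"]=[box(-75,22,-18,18,5,39)]
t=cam("top"); s=cam("scene")
for k,c in (("top",t),("scene",s)): print(k,[(np.round(d["rect"]).tolist(),round(d["score"],2)) for d in bot.recognise(k,"scanner")[:1]])
a,b=[341,285,18,42],[370,300,42,36]
print("both",fit("scanner",(.44,.067,[.05]),[(t,roi(yellow(t),a,4)),(s,roi(yellow(s),b,4))]))
print("top",fit("scanner",(.44,.067,[.05]),[(t,roi(yellow(t),a,4))]))
m=yellow(t).astype(np.uint8); m=roi(m,a,4).astype(np.uint8); r=cv2.minAreaRect(np.argwhere(m)[:,::-1].astype(np.float32)); print(r)
q=cv2.boxPoints(r); print([onz(t,*p,.039).round(3) for p in q])
# pad+head dark fit
M["pad"]=[box(-85,85,-45,45,0,3)]
d=roi(np.maximum(dark(t,97),yellow(t)),[339,281,30,54],3); print("pad",d.sum(),fit("pad",(.44,.067,[.03]),[(t,d)]))
st()
E
python3 sc.py
```

```text
top [([344.0, 277.0, 23.0, 53.0], 0.62)]
scene [([367.0, 294.0, 49.0, 45.0], 0.87)]
both (array([0.44288212, 0.06744836, 0.06732857]), np.float64(0.32489074196865453))
top (array([0.44164882, 0.06769838, 0.06571605]), np.float64(0.07984649517299275))
((341.72760009765625, 285.23101806640625), (30.145509719848633, 11.045050621032715), 85.2363510131836)
[array([0.463, 0.087, 0.039]), array([0.466, 0.051, 0.039]), array([0.366, 0.044, 0.039]), array([0.364, 0.081, 0.039])]
pad 1351.0 (array([ 0.43226056,  0.06830341, -0.05177532]), np.float64(0.1463752340314364))
clk 25.8 q [-0.71  0.2   1.77 -0.    1.18  0.88] p [ 0.3957 -0.2818  0.2707] yaw -1.6 F [-0.5 -1.2 -0.5] w 0.09 gf 0.0
```

Call:
drive_tool(
  motion="0 0 0 0 -0.049 0 0;0 0 0 0 -0.049 0 0;0 0 0 0 -0.049 0 0;0 0 0 0 -0.049 0 0;0 0 0 0 -0.049 0 0;0 0 0 0 -0.049 0 0;0 0 -2.7 0.01 -0.049 0 0;0 0 -2.7 0.015 0 0 0;0 0 0 0 0 0.04 0;0 0 0 0 0 0.04 0;0 0 0 0 0 0.03 0;0 0 0 0 0 0 0",
)

```text
clock: 27.0
tcp_pos: [0.4293, 0.0605, 0.1572]
eef_rot: [0.999, 0.033, -0.003, -0.0]
force: [-0.3, -0.1, 1.1]
width: 0.0932
gripper_force: 0.0
```

```bash
python3 st.py 0.432 0.066 0.030 3.8
```

```text
clk 27.0 q [0.03 0.26 2.01 0.   0.88 1.54] p [0.4293 0.0605 0.1572] yaw 3.7 F [-0.3 -0.1  1.1] w 0.0932 gf 0.0
to [0.432, 0.066, 0.03, 3.8] shift [ 0.004  -0.0052  0.1272] after turn [ 0.0031 -0.0053  0.1272] rotvec [-0.   0.4 -0.1]
```

Call:
drive_tool(
  motion="0 0.4 0 0.003 -0.005 0.03 0;0 0 0 0 0 0.04 0;0 0 0 0 0 0.035 0;0 0 0 0 0 0.018 0;0 0 0 0 0 0.003 0;0 0 0 0 0 0 0.3;0 0 0 0 0 0 0.6;0 0 0 0 0 0 1;0 0 0 0 0 0 1;0 0 0 0 0 0 1;0 0 0 0 0 0 1;0 0 0 0 0 0 1",
  newtons=45,
)

```text
clock: 28.2
tcp_pos: [0.4336, 0.0661, 0.0342]
eef_rot: [0.999, 0.033, 0.003, -0.0]
force: [-0.9, -0.7, 0.0]
width: 0.0413
gripper_force: 0.0
```

Call:
drive_tool(
  motion="0 0 0 0 0 0 1;0 0 0 0 0 0 1;0 0 0 0 0 0 1;0 0 0 0 0 0 1",
)

```text
clock: 28.6
tcp_pos: [0.4336, 0.0661, 0.0342]
eef_rot: [0.999, 0.033, 0.003, -0.0]
force: [-0.3, -1.6, 2.4]
width: 0.0357
gripper_force: 45.0
```

```bash
python3 st.py 0.432 0.066 0.030 3.8
```

```text
clk 28.6 q [0.04 0.5  2.07 0.   0.56 1.55] p [0.4336 0.0661 0.0342] yaw 3.7 F [-0.3 -1.6  2.4] w 0.0357 gf 45.0
to [0.432, 0.066, 0.03, 3.8] shift [-0.0017 -0.      0.0042] after turn [-0.0017 -0.      0.0042] rotvec [-0.  -0.4 -0.1]
```

Call:
drive_tool(
  motion="0 0 0 0 0 -0.01 1;0 0 0 0 0 -0.02 1;0 0 0 0 0 -0.02 1;0 0 -3 0 0 -0.005 1;0 0 -3 0 0 0 1;0 0 -3 0 0 0 1;0 0 0 0.01 0 0 1;0 0 0 0.015 0 0 1;0 0 0 0.01 0 0 1;0 0 0 0 0 0 1",
)

```text
clock: 29.6
tcp_pos: [0.4687, 0.0741, 0.0895]
eef_rot: [0.994, 0.111, 0.004, -0.0]
force: [0.2, 0.0, -1.6]
width: 0.0355
gripper_force: 45.0
```

```bash
python3 st.py 0.470 0.0751 0.0888 12.7
```

```text
clk 29.6 q [0.06 0.43 1.97 0.   0.73 1.41] p [0.4687 0.0741 0.0895] yaw 12.7 F [ 0.2  0.  -1.6] w 0.0355 gf 45.0
to [0.47, 0.0751, 0.0888, 12.7] shift [ 0.0015 -0.0007  0.0007] after turn [ 0.0015 -0.0007  0.0007] rotvec [ 0.  -0.4  0. ]
```

Call:
drive_tool(
  motion="0 -0.4 0 0.0015 0 0 1;0 0 0 0 0 0 1;0 0 0 0 0 0 1;0 0 0 0 0 0 1;0 0 0 0 0 0 1;0 0 0 0 0 0 1;0 0 0 0 0 0 1;0 0 0 0 0 0 1",
)

```text
clock: 30.4
tcp_pos: [0.4689, 0.0742, 0.0894]
eef_rot: [0.994, 0.111, -0.0, 0.0]
force: [0.4, 0.7, -1.6]
width: 0.0359
gripper_force: 45.0
```

```bash
python3 - <<'E'
from fit import *
from st import st
st([.470,.0751,.0888,12.7])
M["head"]=[box(22,88,-26,26,5,80)]; M["hd"]=[box(-75,22,-18,18,5,39)]
s=cam("scene");t=cam("top")
p=bot.read_state()["tcp_pos"]; y=np.radians(12.7)
sp=[p[0]+.0085*np.cos(y),p[1]+.0085*np.sin(y),y,p[2]-.0312]
it=[("head",sp),("hd",sp),("card",[.6018,.1048,.2213])]
dbg(s,it,"a.png",(290,230,110,85),5); dbg(t,it,"b.png",(300,205,70,90),5)
a=cv2.imread("pics/a.png");b=cv2.imread("pics/b.png"); b=cv2.resize(b,(int(b.shape[1]*a.shape[0]/b.shape[0]),a.shape[0])); m=np.hstack([a,b]); print(m.shape); cv2.imwrite("pics/m5.png",cv2.resize(m,None,fx=.9,fy=.9))
E
```

```text
clk 30.4 q [ 0.06  0.44  1.96 -0.    0.74  1.41] p [0.4689 0.0742 0.0894] yaw 12.7 F [ 0.4  0.7 -1.6] w 0.0359 gf 45.0
to [0.47, 0.0751, 0.0888, 12.7] shift [ 0.0013 -0.0007  0.0006] after turn [ 0.0013 -0.0007  0.0006] rotvec [0. 0. 0.]
(425, 880, 3)
```

View pics/m5.png

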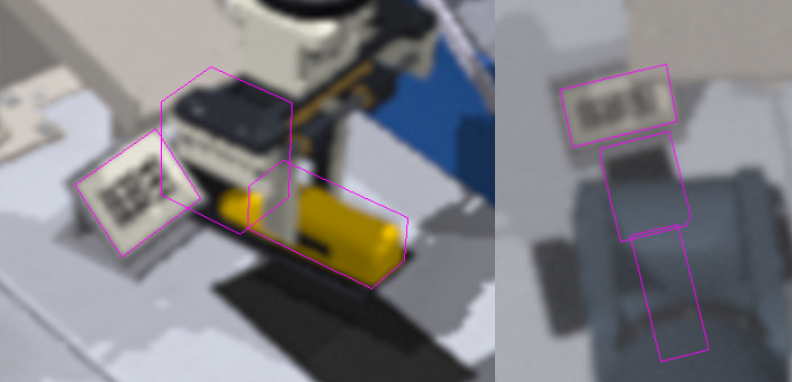

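The picture matches the predicted pose: the handle's rear end is at (390,270), and the card outline is around (138,192) in the scene half. I'll hold it steady.

Call:
drive_tool(
  motion="0 0 0 0.001 0 0 1;0 0 0 0 0 0 1;0 0 0 0 0 0 1;0 0 0 0 0 0 1;0 0 0 0 0 0 1;0 0 0 0 0 0 1;0 0 0 0 0 0 1;0 0 0 0 0 0 1;0 0 0 0 0 0 1;0 0 0 0 0 0 1;0 0 0 0 0 0 1;0 0 0 0 0 0 1",
)

```text
clock: 31.7
tcp_pos: [0.4699, 0.0744, 0.0894]
eef_rot: [0.994, 0.111, -0.0, 0.0]
force: [-0.3, 0.1, -1.4]
width: 0.0355
gripper_force: 45.0
```

Call:
drive_tool(
  motion="0 0 0 0 0 0 1;0 0 0 0 0 0 1;0 0 0 0 0 0 1;0 0 0 0 0 0 1;0 0 0 0 0 0 1;0 0 0 0 0 0 1;0 0 0 0 0 0 1;0 0 0 0 0 0 1",
)

```text
clock: 32.5
tcp_pos: [0.4698, 0.0744, 0.0894]
eef_rot: [0.994, 0.111, -0.0, 0.0]
force: [-0.0, -0.1, -1.4]
width: 0.0358
gripper_force: 45.0
```

Call:
drive_tool(
  motion="0 0 0 -0.01 0 -0.01 1;0 0 0 -0.015 0 0 1;0 0 0 -0.01 0 0 1;0 0 3 0 0 0 1;0 0 3 0 0 0 1;0 0 3 0 0 0 1;0 0 0 0 0 0 1",
)

```text
clock: 33.2
tcp_pos: [0.4356, 0.0666, 0.0993]
eef_rot: [0.999, 0.032, -0.0, 0.0]
force: [1.4, 0.0, -1.6]
width: 0.0361
gripper_force: 45.0
```

```bash
python3 st.py 0.4315 0.0665 0.035 3.0; python3 - <<'E'
from fit import *
t=cam("top");s=cam("scene")
def g(c,u,v,w,h,k): return cv2.resize(c["frame"][v:v+h,u:u+w,::-1],(w*k,h*k),interpolation=cv2.INTER_CUBIC)
cv2.imwrite("pics/m6.png",np.hstack([g(t,300,240,80,75,5),g(s,320,250,80,75,5)]))
E
```

```text
clk 33.2 q [ 0.05  0.37  2.04 -0.    0.73  1.55] p [0.4356 0.0666 0.0993] yaw 3.7 F [ 1.4  0.  -1.6] w 0.0361 gf 45.0
to [0.4315, 0.0665, 0.035, 3.0] shift [-0.0041 -0.0002  0.0643] after turn [-0.0041 -0.0001  0.0643] rotvec [0.  0.  0.7]
```

View pics/m6.png

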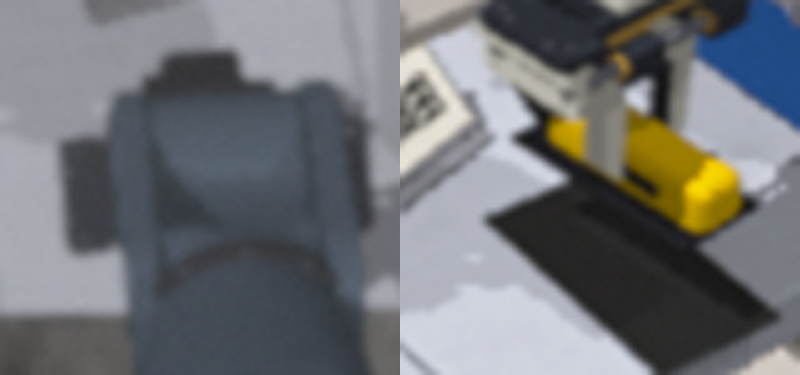

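```bash
python3 - <<'E'
from h import *
s=cam("scene")
A=onz(s,337-.4,293-.4,.003);B=onz(s,395.6-.4,313.6-.4,.003); C=onz(s,372-.4,325-.4,.003)
print(A,B,"centre",(A+B)/2,"diag",np.linalg.norm(A-B),"C",C, "yaw",np.degrees(np.arctan2(*(A-C)[[1,0]])))
E
```

```text
[0.52213842 0.10482906 0.003     ] [0.34675976 0.03194454 0.003     ] centre [0.43444909 0.0683868  0.003     ] diag 0.1899205831780782 C [0.35291555 0.11735386 0.003     ] yaw -4.2329515932380675
```

Call:
drive_tool(
  motion="0 0 3.7 -0.007 -0.001 0.01 1;0 0 0 0 0 0.02 1;0 0 0 0 0 0.02 1;0 0 0 0 0 0.01 1;0 0 0 0 0 0.003 1;0 0 0 0 0 0.001 1;0 0 0 0 0 0 1",
)

```text
clock: 34.05
tcp_pos: [0.429, 0.0672, 0.0359]
eef_rot: [1.0, 0.0, 0.0, 0.0]
force: [-0.1, 1.0, -1.9]
width: 0.0355
gripper_force: 45.0
```

```bash
python3 st.py 0.4285 0.0675 0.0345 0
```

```text
clk 34.0 q [ 0.05  0.49  2.08 -0.    0.57  1.62] p [0.429  0.0672 0.0359] yaw 0.1 F [-0.1  1.  -1.9] w 0.0355 gf 45.0
to [0.4285, 0.0675, 0.0345, 0.0] shift [-0.0005 -0.0003  0.0014] after turn [-0.0005 -0.0003  0.0014] rotvec [ 0.  -0.   0.1]
```

Now I'll lower it the last bit, release and rise.

Call:
drive_tool(
  motion="0 0 0 0 0 0.0015 1;0 0 0 0 0 0 1;0 0 0 0 0 0 0.3;0 0 0 0 0 0 0.3;0 0 0 0 0 0 0.3;0 0 0 0 0 -0.01 0.3;0 0 0 0 0 -0.03 0.3;0 0 0 0 0 -0.045 0.3;0 0 0 0 0 -0.045 1;0 0 0 0 0 -0.045 1;0 0 0 0 0 -0.02 1;0 0 0 0 0 0 1",
)

```text
clock: 35.25
tcp_pos: [0.4298, 0.0674, 0.2322]
eef_rot: [1.0, 0.0, 0.003, 0.0]
force: [-0.1, -0.6, -0.2]
width: 0.0379
gripper_force: 0.0
```

```bash
python3 - <<'E'
from fit import *
from st import st
st([.49,-.071,.25,0])
s=cam("scene"); save(s,"s3.png",(300,170,160,150),4)
g=s["frame"].astype(int); m=((g[:,:,0]>110)&(g[:,:,0]-g[:,:,1]>70)&(g[:,:,0]-g[:,:,2]>70)).astype(np.uint8)
k,l,stt,ce=cv2.connectedComponentsWithStats(m)
print([ (stt[i].tolist(),ce[i].round(1)) for i in range(1,k) if stt[i,4]>15 and 330<ce[i][0]<420 and 200<ce[i][1]<250])
E
```

```text
clk 35.2 q [ 0.05  0.14  1.94 -0.    1.06  1.62] p [0.4298 0.0674 0.2322] yaw 0.0 F [-0.1 -0.6 -0.2] w 0.0379 gf 0.0
to [0.49, -0.071, 0.25, 0] shift [ 0.0601  0.1384 -0.0174] after turn [ 0.0602  0.1384 -0.0178] rotvec [ 0.  -0.3  0. ]
[([372, 223, 3, 6, 16], array([373.1, 225.5]))]
```

View pics/s3.png

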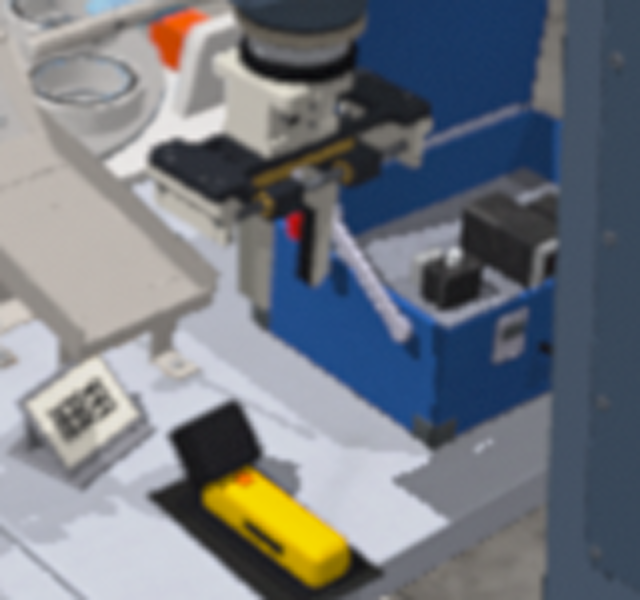

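The scanner is upright on its pad. Next I'll tilt the closed fingers and approach the red pin from above and in front.

Call:
drive_tool(
  motion="0 6.5 0 0 0.03 0 1;0 6.5 1.5 0 0.04 0 1;0 6.5 0 0 0.04 0 1;0 0 0 0 0.02 0 1;0 0 0 0.03 0 0 1;0 0 0 0.03 0 0 1;0 0 0 0.01 0 0 1;0 0 0 0 0 0 1",
)

```text
clock: 36.1
tcp_pos: [0.4932, -0.0642, 0.2509]
eef_rot: [0.986, -0.012, 0.168, 0.0]
force: [-0.7, 0.4, -0.3]
width: 0.0003
gripper_force: 0.0
```

```bash
cat > pin.py <<'E'
from h import *
import sys
s=bot.read_state(); R=Ro.from_quat(s["eef_rot"]).as_matrix(); p=np.array(s["tcp_pos"])
print("q",np.round(s["joint_positions"],2),"p",p.round(4),"F",np.round(s["force"],1)); print(R.round(3).tolist())
if len(sys.argv)>1: print("shift",(R.T@(np.array([float(a) for a in sys.argv[1:4]])-p)).round(4))
E
python3 pin.py .529 -.063 .2146
```

```text
q [-0.27  0.09  1.98  0.12  0.74  1.25] p [ 0.4932 -0.0642  0.2509] F [-0.7  0.4 -0.3]
[[0.943, -0.024, 0.331], [-0.024, -1.0, -0.004], [0.331, -0.004, -0.944]]
shift [ 0.0217 -0.0019  0.0461]
```

Call:
drive_tool(
  motion="0 0 0 0.022 -0.001 0.02 1;0 0 0 0 0 0.025 1;0 0 0 0 0 0.015 1;0 0 0 0 0 0.008 1;0 0 0 0 0 0.004 1;0 0 0 0 0 0.004 1",
)

```text
clock: 36.7
tcp_pos: [0.539, -0.0643, 0.1877]
eef_rot: [0.986, -0.013, 0.169, 0.0]
force: [-0.5, -0.1, 0.5]
width: 0.0005
gripper_force: 0.0
```

```bash
python3 pin.py .5393 -.063 .1864;  python3 - <<'E'
from fit import *
s=cam("scene"); t=cam("top")
def g(c,u,v,w,h,k): return cv2.resize(c["frame"][v:v+h,u:u+w,::-1],(w*k,h*k),interpolation=cv2.INTER_CUBIC)
cv2.imwrite("pics/m7.png",np.hstack([g(s,330,170,80,80,5),g(t,350,195,80,80,5)]))
E
```

```text
q [-0.24  0.27  1.95  0.13  0.6   1.26] p [ 0.539  -0.0643  0.1877] F [-0.5 -0.1  0.5]
[[0.943, -0.025, 0.333], [-0.025, -1.0, -0.005], [0.333, -0.004, -0.943]]
shift [-0.0002 -0.0013  0.0013]
```

View pics/m7.png

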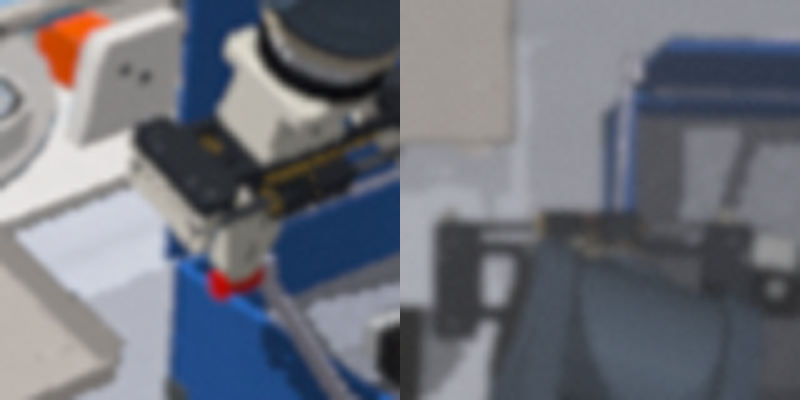

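Call:
drive_tool(
  motion="0 0 0 0 0 0.003 1;0 0 0 0 0 0.003 1;0 0 0 0 0 0.003 1;0 0 0 0 0 0.003 1;0 0 0 0 0 0.003 1",
)

```text
clock: 37.3
tcp_pos: [0.5448, -0.0645, 0.1737]
eef_rot: [0.985, -0.013, 0.17, 0.0]
force: [1.9, 0.3, 4.7]
width: 0.0004
gripper_force: 2.0
```

```bash
python3 pin.py
```

```text
q [-0.24  0.3   1.95  0.14  0.57  1.25] p [ 0.5448 -0.0645  0.1737] F [1.9 0.3 4.7]
[[0.942, -0.025, 0.334], [-0.025, -1.0, -0.005], [0.334, -0.003, -0.943]]
```

Call:
drive_tool(
  motion="0 0 0 0 0 0.003 1;0 0 0 0 0 0.003 1;0 0 0 0 0 0.003 1;0 0 0 0 0 0.003 1;0 0 0 -0.001 0 0.003 1;0 0 0 -0.001 0 0.003 1;0 0 0 -0.001 0 0.003 1;0 0 0 0 0 0 1",
)

```text
clock: 38.1
tcp_pos: [0.5489, -0.0645, 0.1527]
eef_rot: [0.985, -0.013, 0.169, 0.0]
force: [2.3, -0.4, 4.0]
width: 0.0009
gripper_force: 1.5
```

```bash
python3 pin.py
```

```text
q [-0.24  0.34  1.95  0.15  0.52  1.24] p [ 0.5489 -0.0645  0.1527] F [ 2.3 -0.4  4. ]
[[0.942, -0.025, 0.334], [-0.025, -1.0, -0.005], [0.334, -0.003, -0.943]]
```

Call:
drive_tool(
  motion="0 0 0 0 0 -0.01 1;0 0 0 -0.01 0 -0.03 1;0 0 0 -0.03 0 -0.04 1;0 0 0 -0.03 0 -0.045 1;0 -6.5 0 -0.03 0.02 -0.045 1;0 -6.5 0 0 0.04 -0.045 1;0 -6.5 0 0 0.045 -0.045 1;0 0 0 0 0.045 -0.045 1;0 0 0 0 0.045 -0.045 1;0 0 0 0 0.045 -0.03 1",
)

```text
clock: 39.1
tcp_pos: [0.3884, -0.2605, 0.4444]
eef_rot: [1.0, -0.012, -0.0, -0.002]
force: [1.0, 0.7, -0.3]
width: 0.0008
gripper_force: 0.0
```

```bash
python3 st.py .69 -.27 .45 -1.7; python3 - <<'E'
from fit import *
t=cam("top"); s=cam("scene")
def g(c,u,v,w,h,k): return cv2.resize(c["frame"][v:v+h,u:u+w,::-1],(w*k,h*k),interpolation=cv2.INTER_CUBIC)
cv2.imwrite("pics/m8.png",np.hstack([g(s,320,130,140,140,3),g(t,370,140,150,140,2) if 0 else cv2.resize(g(t,370,150,150,140,3),(380,420))]))
E
```

```text
clk 39.1 q [-0.69  0.06  1.51  0.    1.57  0.9 ] p [ 0.3884 -0.2605  0.4444] yaw -1.4 F [ 1.   0.7 -0.3] w 0.0008 gf 0.0
to [0.69, -0.27, 0.45, -1.7] shift [ 0.3017  0.002  -0.0058] after turn [ 0.3017  0.0005 -0.0056] rotvec [-0.2  0.   0.3]
```

View pics/m8.png

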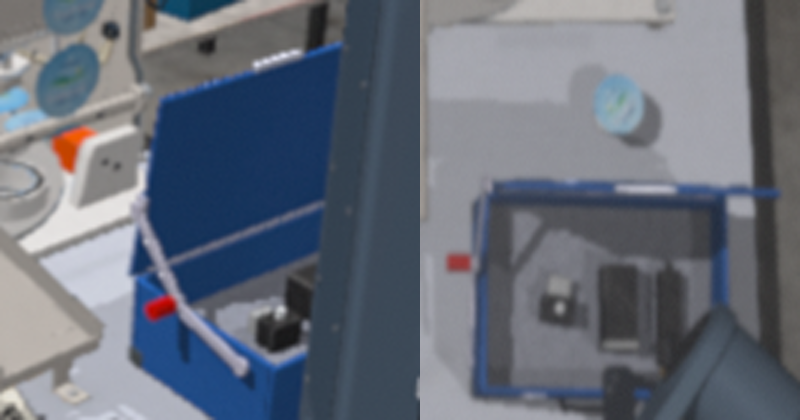

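Call:
drive_tool(
  motion="0 0 0.3 0.04 0 -0.01 1;0 0 0 0.045 0 0 1;0 0 0 0.045 0 0 1;0 0 0 0.045 0 0 1;0 0 0 0.045 0 0 1;0 0 0 0.045 0 0 1;0 0 0 0.03 0 0 1;0 0 0 0 0 0.04 1;0 0 0 0 0 0.04 1;0 0 0 0 0 0.03 1;0 0 0 0 0 0.015 1;0 0 0 0 0 0 1",
)

```text
clock: 40.4
tcp_pos: [0.683, -0.2669, 0.3238]
eef_rot: [1.0, -0.015, -0.003, -0.003]
force: [-0.5, -0.5, -0.5]
width: 0.0003
gripper_force: 0.0
```

```bash
python3 st.py .62 -.26 .32 -1.7
python3 - <<'E'
import numpy as np
H=np.array([.110,.115]); r=.19
for ps in np.arange(.2,1.58,.1):
    T=H+r*np.array([-np.sin(ps),np.cos(ps)])+.008*np.array([np.cos(ps),np.sin(ps)])
    print(round(ps,2),"TCP world x",round(.527+T[0]+.0075,4),"z",round(T[1]+.017,4))
E
```

```text
clk 40.4 q [-0.44  0.66  0.96  0.    1.54  1.16] p [ 0.683  -0.2669  0.3238] yaw -1.7 F [-0.5 -0.5 -0.5] w 0.0003 gf 0.0
to [0.62, -0.26, 0.32, -1.7] shift [-0.0631 -0.0049  0.0043] after turn [-0.0631 -0.005   0.0038] rotvec [-0.4  0.4 -0. ]
0.2 TCP world x 0.6146 z 0.3198
0.3 TCP world x 0.596 z 0.3159
0.4 TCP world x 0.5779 z 0.3101
0.5 TCP world x 0.5604 z 0.3026
0.6 TCP world x 0.5438 z 0.2933
0.7 TCP world x 0.5282 z 0.2825
0.8 TCP world x 0.5138 z 0.2701
0.9 TCP world x 0.5006 z 0.2564
1.0 TCP world x 0.4889 z 0.2414
1.1 TCP world x 0.4788 z 0.2253
1.2 TCP world x 0.4703 z 0.2083
1.3 TCP world x 0.4636 z 0.1905
1.4 TCP world x 0.4586 z 0.1722
1.5 TCP world x 0.4555 z 0.1534
```

Call:
drive_tool(
  motion="-0.4 0.4 0 -0.02 0 0.002 1;0 0 0 -0.02 0 0.001 1;0 0 0 -0.015 0 0 1;0 0 0 -0.006 0 0 1;0 0 0 -0.006 0 0.001 1;0 0 0 -0.006 0 0.001 1;0 0 0 -0.006 0 0.001 1;0 0 0 -0.006 0 0.001 1",
)

```text
clock: 41.2
tcp_pos: [0.5991, -0.2654, 0.3197]
eef_rot: [1.0, -0.015, 0.003, 0.002]
force: [3.2, 0.6, 2.5]
width: 0.0003
gripper_force: 1.7
```

```bash
python3 st.py .578 -.265 .31 -1.7
```

```text
clk 41.2 q [-0.49  0.48  1.25 -0.    1.4   1.11] p [ 0.5991 -0.2654  0.3197] yaw -1.7 F [3.2 0.6 2.5] w 0.0003 gf 1.7
to [0.578, -0.265, 0.31, -1.7] shift [-0.0212  0.0002  0.0096] after turn [-0.0211  0.0002  0.0097] rotvec [ 0.2 -0.4 -0. ]
```

Call:
drive_tool(
  motion="0 0 0 -0.007 0 0.003 1;0 0 0 -0.007 0 0.003 1;0 0 0 -0.007 0 0.003 1;0 0 0 -0.006 0 0.0025 1;0 0 0 -0.006 0 0.0025 1;0 0 0 -0.006 0 0.0025 1;0 0 0 -0.0055 0 0.003 1;0 0 0 -0.0055 0 0.003 1;0 0 0 -0.0055 0 0.003 1;0 0 0 -0.005 0 0.0036 1;0 0 0 -0.005 0 0.0036 1;0 0 0 -0.005 0 0.0036 1",
)

```text
clock: 42.4
tcp_pos: [0.5286, -0.2634, 0.2826]
eef_rot: [1.0, -0.015, 0.003, 0.002]
force: [1.3, 1.4, 1.4]
width: 0.0006
gripper_force: 1.1
```

```bash
python3 st.py .5138 -.265 .27 -1.7
```

```text
clk 42.4 q [-0.54  0.38  1.49  0.    1.26  1.06] p [ 0.5286 -0.2634  0.2826] yaw -1.7 F [1.3 1.4 1.4] w 0.0006 gf 1.1
to [0.5138, -0.265, 0.27, -1.7] shift [-0.0148  0.002   0.0125] after turn [-0.0147  0.002   0.0126] rotvec [ 0.2 -0.3 -0. ]
```

Call:
drive_tool(
  motion="0 0 0 -0.005 0 0.0042 1;0 0 0 -0.005 0 0.0042 1;0 0 0 -0.005 0 0.0042 1;0 0 0 -0.0044 0 0.0046 1;0 0 0 -0.0044 0 0.0046 1;0 0 0 -0.0044 0 0.0046 1;0 0 0 -0.0039 0 0.005 1;0 0 0 -0.0039 0 0.005 1;0 0 0 -0.0039 0 0.005 1;0 0 0 -0.0034 0 0.0054 1;0 0 0 -0.0034 0 0.0054 1;0 0 0 -0.0034 0 0.0054 1",
)

```text
clock: 43.6
tcp_pos: [0.479, -0.2622, 0.2245]
eef_rot: [1.0, -0.015, 0.003, 0.002]
force: [1.4, 1.1, 0.3]
width: 0.0006
gripper_force: 0.6
```

```bash
python3 st.py .4703 -.265 .2083 -1.7
```

```text
clk 43.6 q [-0.59  0.35  1.68  0.    1.1   1.01] p [ 0.479  -0.2622  0.2245] yaw -1.7 F [1.4 1.1 0.3] w 0.0006 gf 0.6
to [0.4703, -0.265, 0.2083, -1.7] shift [-0.0087  0.003   0.0162] after turn [-0.0086  0.003   0.0162] rotvec [ 0.2 -0.4 -0. ]
```

Call:
drive_tool(
  motion="0 0 0 -0.0029 0 0.0056 1;0 0 0 -0.0029 0 0.0056 1;0 0 0 -0.0029 0 0.0056 1;0 0 0 -0.0022 0 0.0059 1;0 0 0 -0.0022 0 0.0059 1;0 0 0 -0.0022 0 0.0059 1;0 0 0 -0.0017 0 0.006 1;0 0 0 -0.0017 0 0.006 1;0 0 0 -0.0017 0 0.006 1",
)

```text
clock: 44.5
tcp_pos: [0.4591, -0.2618, 0.1719]
eef_rot: [1.0, -0.015, 0.003, 0.002]
force: [-0.0, -0.6, 0.5]
width: 0.0001
gripper_force: 0.3
```

```bash
python3 st.py .4555 -.265 .1534 -1.7
```

```text
clk 44.5 q [-0.61  0.39  1.78  0.    0.97  0.99] p [ 0.4591 -0.2618  0.1719] yaw -1.7 F [-0.  -0.6  0.5] w 0.0001 gf 0.3
to [0.4555, -0.265, 0.1534, -1.7] shift [-0.0037  0.0032  0.0185] after turn [-0.0035  0.0033  0.0185] rotvec [ 0.2 -0.4 -0. ]
```

Now the last part, in small steps while watching the force.

Call:
drive_tool(
  motion="0 0 0 -0.001 0 0.004 1;0 0 0 -0.001 0 0.004 1;0 0 0 0 0 0.004 1;0 0 0 0 0 0.004 1;0 0 0 0 0 0.003 1",
)

```text
clock: 45.0
tcp_pos: [0.4573, -0.2618, 0.153]
eef_rot: [1.0, -0.015, 0.003, 0.002]
force: [-0.5, -0.1, 0.8]
width: -0.0
gripper_force: 0.2
```

Call:
drive_tool(
  motion="0 0 0 0 0 0.003 1;0 0 0 0 0 0.002 1;0 0 0 0 0 0.002 1",
)

```text
clock: 45.3
tcp_pos: [0.4574, -0.2618, 0.1462]
eef_rot: [1.0, -0.015, 0.003, 0.002]
force: [-0.9, -0.5, -0.0]
width: 0.0004
gripper_force: 0.2
```

Call:
drive_tool(
  motion="0 0 0 0 0 0.002 1;0 0 0 0 0 0.0015 1",
)

```text
clock: 45.5
tcp_pos: [0.4574, -0.2619, 0.1427]
eef_rot: [1.0, -0.015, 0.003, 0.002]
force: [0.3, -0.4, 0.9]
width: 0.0008
gripper_force: 0.2
```

Call:
drive_tool(
  motion="0 0 0 0 0 0.001 1;0 0 0 0 0 0.001 1",
)

```text
clock: 45.7
tcp_pos: [0.4574, -0.2619, 0.1408]
eef_rot: [1.0, -0.015, 0.003, 0.002]
force: [0.4, 0.1, -0.3]
width: 0.0008
gripper_force: 0.2
```

Call:
drive_tool(
  motion="0 0 0 0 0 0.001 1;0 0 0 0 0 0 1",
)

```text
clock: 45.9
tcp_pos: [0.4575, -0.2619, 0.1403]
eef_rot: [1.0, -0.015, 0.003, 0.002]
force: [-2.0, 1.8, 5.6]
width: 0.0004
gripper_force: 2.7
```

```bash
python3 - <<'E'
from fit import *
t=cam("top"); s=cam("scene")
def g(c,u,v,w,h,k): return cv2.resize(c["frame"][v:v+h,u:u+w,::-1],(w*k,h*k),interpolation=cv2.INTER_CUBIC)
cv2.imwrite("pics/m9.png",np.hstack([g(s,320,150,140,140,3),cv2.resize(g(t,320,170,200,140,3),(380,420*140*380//(600*140)) if 0 else (380,420))]))
print(bot.read_state()["force"],bot.read_state()["tcp_pos"])
E
```

```text
[-1.93440172  1.16090114  5.16037609] [ 0.45747644 -0.26188696  0.14028178]
```

View pics/m9.png

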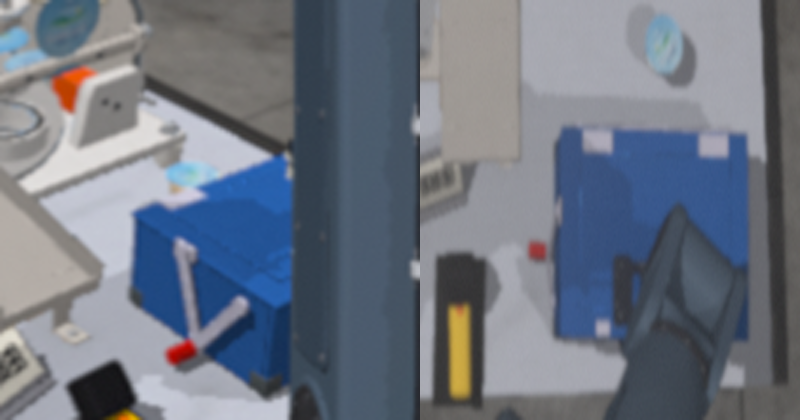

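Call:
drive_tool(
  motion="0 0 0 0 0 0.0005 1;0 0 0 0 0 0 1;0 0 0 0 0 0 1",
)

```text
clock: 46.3
tcp_pos: [0.4575, -0.2619, 0.1402]
eef_rot: [1.0, -0.015, 0.003, 0.002]
force: [-3.2, 2.7, 10.3]
width: 0.0002
gripper_force: 5.4
```

Call:
drive_tool(
  motion="0 0 0 0 0 -0.005 1;0 0 0 0 0 -0.02 1;0 0 0 0 0 -0.04 1;0 0 0 0 0 -0.045 1;0 0 0 -0.02 0 -0.045 1;0 0 0 -0.04 0 -0.02 1;0 0 0 -0.04 0 0 1;0 0 0 0 0 0 1;0 0 0 0 0 0 1",
)

```text
clock: 47.2
tcp_pos: [0.3563, -0.2584, 0.3142]
eef_rot: [1.0, -0.016, 0.004, 0.002]
force: [0.2, -0.0, 0.7]
width: 0.0005
gripper_force: 0.0
```

```bash
python3 - <<'E'
from fit import *
from st import st
st()
t=cam("top"); s=cam("scene")
a,b=[341,285,18,42],[370,300,42,36]
print("scanner",fit("scanner",(.437,.067,[0.]),[(t,roi(yellow(t),a,4)),(s,roi(yellow(s),b,4))]))
# lid front edge height via pin: red pin in scene/top
P=[]
for c,bx in((t,(370,225,400,270)),(s,(360,220,400,290))):
    g=c["frame"].astype(int); m=(g[:,:,0]>100)&(g[:,:,0]-g[:,:,1]>60)&(g[:,:,0]-g[:,:,2]>60)
    q=np.argwhere(m)[:,::-1]; q=q[(q[:,0]>bx[0])&(q[:,0]<bx[2])&(q[:,1]>bx[1])&(q[:,1]<bx[3])]; P.append(q.mean(0)); print(len(q),q.mean(0))
(o1,d1),(o2,d2)=ray(t,*P[0]),ray(s,*P[1]); k=np.linalg.lstsq(np.c_[d1,-d2],o2-o1,rcond=None)[0]; print("pin",o1+k[0]*d1,o2+k[1]*d2)
E
```

```text
clk 47.2 q [-0.73  0.06  1.81  0.    1.26  0.87] p [ 0.3563 -0.2584  0.3142] yaw -1.8 F [ 0.2 -0.   0.7] w 0.0005 gf 0.0
scanner (array([0.43774526, 0.07038769, 0.02217956]), np.float64(0.30754853124784687))
31 [381.38709677 253.03225806]
59 [378.37288136 268.66101695]
pin [ 0.52149547 -0.0710984   0.01322984] [ 0.52469517 -0.06791612  0.01317843]
```

```bash
python3 -c "
from plant import bot
print(bot.sign_off())"
```

```text
the job is handed in; nothing more can be done
None
```

I handed the job in at about 47 s; no verdict came back, but my last looks show it done: controller, sensor and coil in the case, card scanned (about 2.5 s hold), scanner upright on its pad, stay broken first, then lid shut gently (about 10 N at the stop).

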